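# Roll the wheel into the bracket of the mobile base

### The arm

A 7-joint arm with a two-finger parallel gripper is mounted at the origin on the work surface. World frame = base frame: x ahead of the robot, y to its left, z up, the work surface at z = 0. Lengths are in mm, angles in rad, forces in N, time in s.
With the tool pointing down it reaches from about 350 to 900 mm from the base axis. Payload 19.9 kg.
Tool frame: the origin (TCP) lies midway between the tips of the shut fingers; the grasp point (between the pads) lies 19 mm behind it; z points along the fingers, y is the line along which they close (so a half turn about z gives the same grasp; the last joint's range is limited). The gripper opens to 85 mm and grips with 20 to 120 N. Pads are 22 mm wide; open, the fingers measure 114 mm over their backs; the gripper's body (76 mm by 85 mm) begins 54 mm behind the grasp point. The pads swing forward as they close: fully open they stand 13 mm farther back than shut.
Start: joints at [-1.27, 0.417, -0.01, 1.614, 0.005, 1.111, -0.053], TCP at [209.479, 588.827, 199.46] pointing down, gripper open.
Joint ranges: [-2.81, 2.81], [-0.39, 2.02], [-1.27, 1.25], [0.06, 2.57], [-1.19, 4.33], [0.19, 2], [-2.82, 2.82]. Speed limits (rad/s): [1.89, 1.89, 2.39, 2.39, 3.01, 3.01, 3.01].

### API

Orientations are given as a unit quaternion [x, y, z, w].
In Python, from workcell import robot, cams, workorder gives the robot as it stands. The module is installed in compiled form; this text tells all that it offers.
- The arm moves only by the shell command python3 -m handwheel 'ROWS' [FORCE]. ROWS is JSON, a list of rows, each a list of 3 entries, a list of its own where there are three numbers: the turn, a rotation vector about the world's x, y, z in degrees, then the shift along the world's x, y, z in cm, then the opening, from 0 (shut) to 1 (fully open). In form: [[[wx, wy, wz], [x, y, z], gripper], ...]. A call has 1 to 10 rows; each row shifts and turns the commanded pose from where the row before left it; what a row does not reach is not made up. A row lasts 1/12 s, in which the tool goes at most 41.7 mm and 7.16 degrees, less where a joint would pass 70% of its speed; a pose out of reach is approached as far as the arm can. A call is refused whole if a number of a shift passes 4.17 or a number of a turn 7.16, either way. A call with a gripper value outside its range is refused whole. The fingers move at their own pace and stop on an object; FORCE is the grip in N (left out, the last holds). Time passes only in rows, so rows that do not move let the fingers close. It gives the time, the measured TCP pose, the force, the opening and the grip force at its end, in the units of the state.
- robot.get_obs(): the state, without advancing time (a new reading comes with each control period).
- cams.capture(name): name is "side" or "top" or "wrist"; returns a dict with "img" (384x512x3 uint8, red, green, blue), "depth" (384x512 float32, mm along the optical axis (not along the pixel's ray), 0 where there is no reading), "fx", "fy", "cx", "cy" (pixels), "camera_from_world" (4x4, takes a point from world to camera coordinates). Camera axes: x right, y down, z forward; pixel columns grow to the right and rows downward; lengths in mm; the calibration is good to about 2 mm. A picture is of the moment at which its call begins.
- workorder.close_job(): hands the job in; it is judged then, once.
The state is a dict: "clock": time; "q": joint angles; "qvel": joint speeds; "tau": joint torques, N m; "tcp_pos": TCP position; "tool_rot": TCP orientation; "contact_force": force on the tool from outside, world axes, zero at the start; "torque": the same for the moment, N m; "grip_width": finger opening in mm; "grip_force": force on a finger pad.
Only numpy, scipy, OpenCV 4.12 (cv2) and the standard library are available. Lean on these libraries where they do the work, as an engineer would, in place of code of your own. Each camera call takes 0.05 s, during which the arm holds its last target. There are 200 camera calls.

### The job

Fit the loose wheel to the mobile base: roll it across the bench on its tread into the empty wheel bracket, feel your way in between the plates, and push it gently home until both yellow spring catches have snapped down behind the axle. It must roll all the way, not be carried, skidded or let fall over; don't force it against the bracket, leave the things lying about alone, and let go of the wheel at the end.

Things in the scene. Friction and masses are not known exactly. Their poses are not given: they have to be found in the camera images.
- wheel: Loose wheel standing on its tread: black rubber tyre with flat sides, 125 mm diameter, 32 mm wide, 0.55 to 0.9 kg, hub 2 mm proud of each side. Origin at its centre, 62.5 mm above the bench. y is the axle; x and z turn with the wheel, red stripes on the hub mark +z, straight up at the start. Stands by itself up to a lean of about 14 degrees, rolls freely, is steered by twisting it about the vertical.
- axle_end (a point): End of the wheel's axle on its +y side, 36 mm from the wheel's centre. The axle is a plain 12 mm steel rod fixed in the hub, reaching 36 mm to either side.
- base: Mobile base, fixed: green tube frame on wooden packers, tubes 41 to 81 mm above the bench from 95 mm beyond the seated axle, two wheel brackets at its near end (the other, 290 mm to -y, has its wheel). Origin on the bench below the nominal seated axle of the empty bracket; x: the way the wheel rolls in; y: left of that; z up.
- axle_home (a point): Nominal centre of the seated axle, 62.5 mm above the base's origin. Along x it is exact: the closed, rigid ends of the slots stop the axle here. Across (base y) the bracket is bolted on through slotted holes and really sits anywhere up to 6 mm to either side of this point; that is not measured.
- slot_mouth (a point): Nominal point midway between the mouths of the bracket's axle slots, 36 mm before axle_home. Bracket: two upright green plates 5 mm thick, 39 mm apart inside (the hub is 36 wide), 84 mm high, open above, each with a level slot open to -x, 55 to 70 mm above the bench. Beyond the mouth their tips bend outward for 27 mm, to about 60 mm apart: a lead-in.
- catch_left (a joint): Yellow spring catch outside the left (+y) plate, pivoted 30 mm before axle_home and 80 mm up, top at 87 mm; angle in rad, 0: down across the slot. The entering axle meets it 20 mm before home and lifts it to about 0.22; it snaps back to 0 behind the axle when that is within 2.5 mm of home. Passing both catches takes a push of about 10 N.
- catch_right (a joint): The same on the right (-y) plate. Keep the wheel's push on bracket and catches, sideways included, below 25 N, so as not to shift the bracket on its bolts.
- wrench: Steel wrench lying on the bench, 190 mm long, origin under its middle. To be left alone.
- grease_tin: Tin with a red band, 68 mm diameter, 75 mm high, origin at the centre of its underside. To be left alone.
- offcut: Dark hardwood offcut, 160 x 65 x 19 mm, origin at the centre of its underside. To be left alone.
Not all that is in view belongs to the job. Several things have the shape of the wheel; the one meant has the colours described above.

How it is judged:
By the outcome, as a careful person would: the job done as asked, in the order asked, and still so for the second after the job is handed in, with the robot touching nothing.
It also fails if it takes over 72 s, if anything falls off the work surface, if the arm or the gripper's body presses on something with over 40 N, if the wrist force passes 120 N, or if a joint passes its speed limit or range.

## Working session

There is one attempt and no reset: what is moved stays moved. The work goes in short steps, Python scripts to look and compute and a shell command to move; the robot and the scene stay as the last step left them, time stands still between calls to the robot, and variables do not carry over. Pictures are saved under pics/ and viewed, at most 10 in all, crops included, and the job is handed in when it is done.

```bash
mkdir -p pics; ls; cat > h.py <<'E'
import numpy as np, cv2
from workcell import robot, cams, workorder
def cap(n):
    c=cams.capture(n); return c
def save(c,fn): cv2.imwrite('pics/'+fn, c['img'][:,:,::-1])
def cloud(c):
    d=c['depth']; v,u=np.mgrid[:d.shape[0],:d.shape[1]]
    P=np.stack([(u-c['cx'])/c['fx']*d,(v-c['cy'])/c['fy']*d,d,np.ones_like(d)],-1)
    W=P@np.linalg.inv(c['camera_from_world']).T
    W[d==0]=np.nan
    return W[...,:3]
def st():
    o=robot.get_obs()
    print({k:np.round(o[k],3).tolist() for k in ('clock','q','tcp_pos','tool_rot','contact_force','torque','grip_width','grip_force')})
E
python3 - <<'E'
from h import *
st()
for n in ('top','side'):
    c=cap(n); save(c,n+'1.png'); np.savez(n+'1.npz',**c)
    print(n,np.linalg.inv(c['camera_from_world']).round(2).tolist(),c['fx'])
E
```

```text
pics
{'clock': 0.0, 'q': [-1.27, 0.418, -0.01, 1.614, 0.005, 1.111, -0.053], 'tcp_pos': [209.377, 588.473, 198.848], 'tool_rot': [0.17, 0.985, -0.001, -0.0], 'contact_force': [-0.307, -0.954, -0.352], 'torque': [-0.056, -0.018, 0.015], 'grip_width': 85.451, 'grip_force': 0.0}
top [[0.01, -0.98, 0.18, 422.01], [-1.0, -0.01, -0.0, -89.57], [0.0, -0.18, -0.98, 916.71], [0.0, 0.0, 0.0, 1.0]] 403.80508435127064
side [[0.75, -0.34, 0.57, 71.14], [-0.66, -0.39, 0.64, -606.63], [0.0, -0.85, -0.52, 503.76], [0.0, 0.0, 0.0, 1.0]] 494.19532734090876
```

View pics/top1.png

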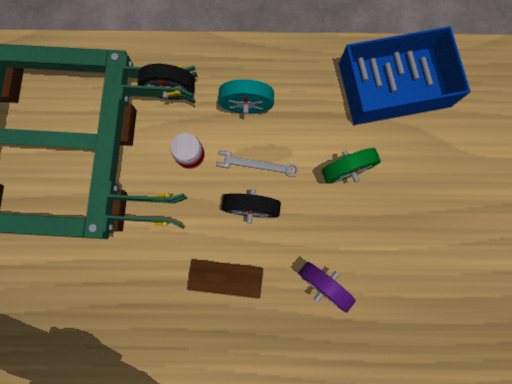

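View pics/side1.png

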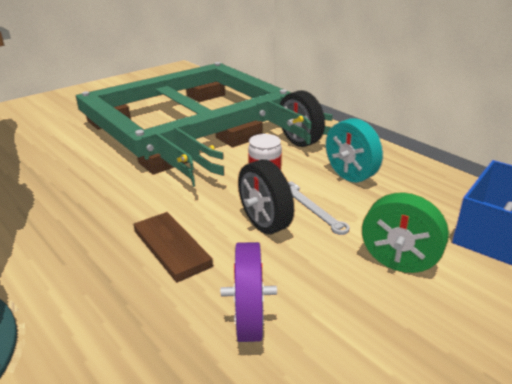

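The top view shows the black loose wheel at (250,206). The empty bracket, with its yellow catches, is at (160,197) and (160,222). The wrench is at (258,163), the tin at (187,151) and the offcut at (225,279). The side view confirms the layout: the wheel is at (265,195) and the bracket at (190,155).

```bash
python3 - <<'E'
from h import *
c=dict(np.load('top1.npz')); W=cloud(c); s=dict(np.load('side1.npz')); V=cloud(s)
def rep(n,P,m):
    P=P[m]; print(n,len(P),'mean',np.nanmean(P,0).round(1),'min',np.nanpercentile(P,2,axis=0).round(1),'max',np.nanpercentile(P,98,axis=0).round(1)); return P
# wheel tyre top in top view
v,u=np.mgrid[:384,:512]
box=(u>210)&(u<290)&(v>180)&(v<230)
rep('bench',W,(u>300)&(u<340)&(v>200)&(v<240))
img=c['img'].astype(int)
for z0,z1 in((20,45),(45,75),(75,100),(100,120),(118,130)):
    rep(f'wheel {z0}',W,box&(W[...,2]>z0)&(W[...,2]<z1))
P=W[box&(W[...,2]>95)]
r=cv2.minAreaRect(P[:,:2].astype(np.float32)); print(r, cv2.boxPoints(r).round(1).tolist())
hsv=cv2.cvtColor(c['img'],cv2.COLOR_RGB2HSV)
yel=(hsv[...,0]>18)&(hsv[...,0]<35)&(hsv[...,1]>180)&(hsv[...,2]>120)&(W[...,2]>60)
n,l,stt,cc=cv2.connectedComponentsWithStats(yel.astype(np.uint8))
for i in range(1,n):
    if stt[i,4]>4: print('yellow',cc[i].round(),stt[i,4]); rep('y',W,l==i)
# plates, binned along y
g=(hsv[...,0]>60)&(hsv[...,0]<95)&(hsv[...,1]>80)
for nm,b in(('near plates',(u>100)&(u<190)&(v>185)&(v<232)),('far',(u>125)&(u<200)&(v>60)&(v<108))):
    m=b&(W[...,2]>70)&g&(W[...,2]<95)
    Q=W[m]
    for y in range(int(np.nanmin(Q[:,1]))//10*10,int(np.nanmax(Q[:,1])),10):
        q=np.sort(Q[(Q[:,1]>=y)&(Q[:,1]<y+10)][:,0]); 
        if len(q): 
            k=np.split(q,np.where(np.diff(q)>12)[0]+1); print(nm,y,[(len(a),a.min().round(1),a.max().round(1)) for a in k])
# frame cross tube
m=g&(W[...,2]>70)&(W[...,2]<95)
big=cv2.minAreaRect(W[m&(u>88)&(u<130)&(v>120)&(v<190)][:,:2].astype(np.float32)); print('crosstube',big,cv2.boxPoints(big).round(1).tolist())
E
```

```text
bench 1521 mean [ 510.  -236.3   -0.6] min [ 467.2 -278.7   -3.8] max [ 553.3 -193.4    2.7]
wheel 20 29 mean [515.7 -78.1  33.7] min [ 511.1 -124.2   22.9] max [521.9 -26.3  44.4]
wheel 45 164 mean [521.8 -78.3  63.8] min [ 497.7 -139.1   47.3] max [566.9 -18.9  74.1]
wheel 75 234 mean [525.3 -79.3  88.4] min [ 511.3 -138.5   76.2] max [550.5 -19.   99.6]
wheel 100 463 mean [529.8 -79.6 111.6] min [ 513.3 -127.   100.6] max [549.5 -31.2 119.8]
wheel 118 431 mean [531.9 -78.7 122.2] min [ 516.1 -104.3  118.3] max [548.5 -52.4 125.9]
((531.3370971679688, -78.01396179199219), (105.76331329345703, 33.43925857543945), 83.68238830566406) [[508.8999938964844, -128.6999969482422], [542.0999755859375, -132.39999389648438], [553.7999877929688, -27.299999237060547], [520.5, -23.600000381469727]]
yellow [179.  66.] 8
y 8 mean [839.5  81.9  84.8] min [838.1  78.2  82.1] max [840.6  86.4  87.5]
yellow [173.  92.] 25
y 25 mean [779.7  93.6  80. ] min [777.2  81.2  72.4] max [782.2 107.8  86.6]
yellow [163. 195.] 30
y 30 mean [552.1 105.9  79.2] min [549.9  91.9  69.1] max [554.1 120.9  87.9]
yello
[... 2772 characters left out ...]
(825.2)), (1, np.float64(837.3), np.float64(837.3))]
far 170 [(21, np.float64(787.3), np.float64(793.3)), (22, np.float64(818.1), np.float64(837.5))]
far 180 [(18, np.float64(788.2), np.float64(793.2)), (21, np.float64(831.2), np.float64(837.0))]
far 190 [(19, np.float64(789.2), np.float64(795.5)), (22, np.float64(833.0), np.float64(838.2))]
far 200 [(1, np.float64(789.9), np.float64(789.9)), (14, np.float64(833.4), np.float64(856.5))]
crosstube ((638.9743041992188, 235.78924560546875), (43.91633605957031, 153.07603454589844), 89.38508605957031) [[562.2000122070312, 214.6999969482422], [715.2999877929688, 213.0], [715.7000122070312, 256.8999938964844], [562.7000122070312, 258.6000061035156]]
```

```bash
R='[[0,0,-3.83],[1.61,-3.33,0.05],1]'; 
python3 -m handwheel '[[[0,0,-3.83],[1.61,-3.33,0.05],1],[[0,0,-3.83],[1.61,-3.33,0.05],1],[[0,0,-3.83],[1.61,-3.33,0.05],1],[[0,0,-3.83],[1.61,-3.33,0.05],1],[[0,0,-3.83],[1.61,-3.33,0.05],1],[[0,0,-3.83],[1.61,-3.33,0.05],1],[[0,0,-3.83],[1.61,-3.33,0.05],1],[[0,0,-3.83],[1.61,-3.33,0.05],1],[[0,0,-3.83],[1.61,-3.33,0.05],1],[[0,0,-3.83],[1.61,-3.33,0.05],1]]'
python3 -m handwheel '[[[0,0,-3.83],[1.61,-3.33,0.05],1],[[0,0,-3.83],[1.61,-3.33,0.05],1],[[0,0,-3.83],[1.61,-3.33,0.05],1],[[0,0,-3.83],[1.61,-3.33,0.05],1],[[0,0,-3.83],[1.61,-3.33,0.05],1],[[0,0,-3.83],[1.61,-3.33,0.05],1],[[0,0,-3.83],[1.61,-3.33,0.05],1],[[0,0,-3.83],[1.61,-3.33,0.05],1],[[0,0,-3.83],[1.61,-3.33,0.05],1],[[0,0,-3.83],[1.61,-3.33,0.05],1]]'
python3 -m handwheel '[[[0,0,0],[0,0,0],1],[[0,0,0],[0,0,0],1]]'
cat >> h.py <<'E'
def bracket(W,img):
    hsv=cv2.cvtColor(img,cv2.COLOR_RGB2HSV)
    g=(hsv[...,0]>60)&(hsv[...,0]<95)&(hsv[...,1]>80)&(W[...,2]>72)&(W[...,2]<92)&(W[...,1]>95)&(W[...,1]<205)
    f=[]
    for a,b in((485,515),(535,560)):
        P=W[g&(W[...,0]>a)&(W[...,0]<b)]; k=np.polyfit(P[:,1],P[:,0],1); f.append(k); 
        print('plate slope %.4f x@120 %.1f sd %.2f n %d'%(k[0],np.polyval(k,120),np.std(P[:,0]-np.polyval(k,P[:,1])),len(P)))
    return np.mean(f,0)
def wheel(W,cx,cy,r=75):
    m=(W[...,2]>95)&(W[...,2]<130)&(np.hypot(W[...,0]-cx,W[...,1]-cy)<r)
    P=W[m]; rr=cv2.minAreaRect(P[:,:2].astype(np.float32)); B=cv2.boxPoints(rr)
    e=B[1]-B[0]; e2=B[2]-B[1]; e=e if np.linalg.norm(e)>np.linalg.norm(e2) else e2; e=e*np.sign(e[1])
    T=P[P[:,2]>115]; k=np.polyfit(T[:,1],T[:,0],1)
    print('wheel rect',np.round(rr[0],1),np.round(rr[1],1),'heading %.1f'%np.degrees(np.arctan2(*e)),'top mean',T.mean(0).round(1),'slope fit %.1f deg'%np.degrees(np.arctan(k[0])),'zmax %.1f'%np.percentile(T[:,2],98))
E
python3 - <<'E'
from h import *
st()
for n in('top','side'):
    c=dict(np.load(n+'1.npz')); W=cloud(c); print(n)
    try: k=bracket(W,c['img']); print('mid',np.degrees(np.arctan(k[0])).round(2),np.polyval(k,[120,84,-78]).round(1))
    except Exception as e: print(e)
    wheel(W,531,-78)
    m=(W[...,2]>60)&(W[...,2]<79)&(W[...,0]>505)&(W[...,0]<535)&(W[...,1]>180)&(W[...,1]<240)
    print('tube front y',np.percentile(W[m][:,1],[2,10]).round(1) if m.any() else None)
c=cap('wrist'); save(c,'w1.png'); np.savez('w1.npz',**c)
E
```

```text
clock: 0.93
tcp_pos: [370.7, 254.1, 204.4]
tool_rot: [0.485, 0.874, -0.0, -0.0]
contact_force: [1.4, 0.3, -0.3]
grip_width: 85.0
grip_force: 0.0
clock: 1.77
tcp_pos: [531.9, -78.8, 209.5]
tool_rot: [0.745, 0.667, 0.0, -0.0]
contact_force: [0.1, 0.5, -0.4]
grip_width: 85.5
grip_force: 0.0
clock: 1.93
tcp_pos: [531.5, -79.2, 209.0]
tool_rot: [0.745, 0.667, -0.001, 0.0]
contact_force: [-0.6, 2.0, -0.3]
grip_width: 85.1
grip_force: 0.0
{'clock': 1.933, 'q': [-0.434, 0.291, 0.631, 1.838, -0.192, 1.075, 0.158], 'tcp_pos': [531.49, -79.155, 209.01], 'tool_rot': [0.745, 0.667, -0.001, 0.0], 'contact_force': [-0.589, 1.998, -0.33], 'torque': [0.023, -0.037, 0.047], 'grip_width': 85.113, 'grip_force': 0.0}
top
plate slope 0.0451 x@120 500.3 sd 1.58 n 149
plate slope 0.0507 x@120 543.9 sd 1.65 n 161
mid 2.74 [522.1 520.4 512.6]
wheel rect [531.3 -78. ] [105.8  33.4] heading 6.3 top mean [531.8 -78.7 121.2] slope fit 3.9 deg zmax 125.9
tube front y [222.6 223.2]
side
plate slope 0.0340 x@120 501.4 sd 1.64 n 168
plate slope 0.0544 x@120 544.1 sd 1.28 n 181
mid 2.53 [522.7 521.1 514. ]
wheel rect [532.7 -83.2] [103.4  34.5] heading 6.8 top mean [530.2 -87.5 120.8] slope fit -0.5 deg zmax 124.8
tube front y [214.2 220.1]
```

View pics/w1.png

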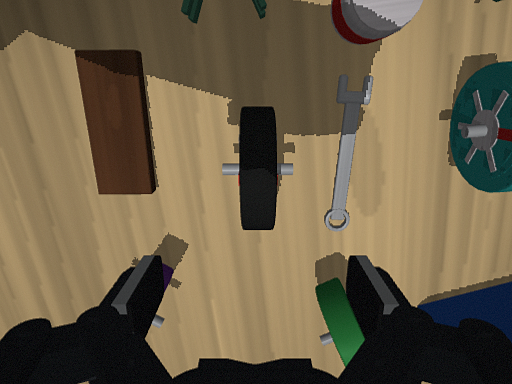

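The wrist view shows the tyre centred at column 258, nearly aligned with the gripper (mid column 256). Next I'll check it numerically, and get the seated axle position from the wheel already in the other bracket.

```bash
python3 - <<'E'
from h import *
c=dict(np.load('w1.npz')); W=cloud(c); wheel(W,531,-78)
T=np.linalg.inv(c['camera_from_world']); print(T.round(2).tolist())
P=W[(W[...,2]>40)&(W[...,2]<130)&(np.hypot(W[...,0]-531,W[...,1]+78)<75)]
print('wheel y extent',np.percentile(P[:,1],[1,99]).round(1))
m=(np.abs(W[...,2]-115)<8)&(np.hypot(W[...,0]-531,W[...,1]+78)<75)
q=W[m]
for y in range(-125,-30,10):
    a=q[(q[:,1]>y)&(q[:,1]<y+10)][:,0]
    if len(a)>5: print(y+5,np.percentile(a,[2,98]).round(1),end=' ')
print()
for n in('top','side'):
    c=dict(np.load(n+'1.npz')); W=cloud(c)
    m=(W[...,2]>98)&(W[...,2]<130)&(np.abs(W[...,0]-812)<50)&(np.abs(W[...,1]-105)<80)
    P=W[m]; 
    if len(P)>30:
        r=cv2.minAreaRect(P[:,:2].astype(np.float32)); print(n,'seated wheel',np.round(r[0],1),np.round(r[1],1),P[P[:,2]>118].mean(0).round(1))
        # circle fit y,z fixed R=62.5,zc=62.5
        from scipy.optimize import least_squares
        f=least_squares(lambda p:np.hypot(P[:,1]-p[0],P[:,2]-62.5)-62.5,[105],loss='soft_l1').x; print('circ y',f)
    m=(W[...,2]>98)&(W[...,2]<130)&(np.hypot(W[...,0]-531,W[...,1]+78)<75); P=W[m]
    from scipy.optimize import least_squares
    f=least_squares(lambda p:np.hypot(P[:,1]-p[0],P[:,2]-62.5)-62.5,[-78],loss='soft_l1').x; print('wheel circ y',f)
E
```

```text
wheel rect [534.5 -76.9] [103.4  35.7] heading 5.0 top mean [534.6 -75.2 120.8] slope fit 4.3 deg zmax 124.3
[[0.99, -0.1, -0.04, 540.68], [-0.11, -0.94, -0.32, 1.9], [-0.0, 0.32, -0.95, 382.27], [0.0, 0.0, 0.0, 1.0]]
wheel y extent [-127.3  -16.6]
-120 [516.7 545.4] -110 [516.  546.1] -100 [516.7 547.2] -90 [518. 549.] -80 [518.4 550.1] -70 [519.4 550.9] -60 [520.9 551.6] -50 [522.  552.8] -40 [522.8 553.3] 
top seated wheel [809.2 114.7] [101.5  33.8] [809.2 114.6 122.3]
circ y [115.17533487]
wheel circ y [-78.28595781]
side seated wheel [810.4 110. ] [100.2  35.6] [808.5 107.5 121.8]
circ y [115.73828314]
wheel circ y [-77.8571533]
```

```bash
python3 -m handwheel '[[[0,0,1],[0.17,0.1,-2],1],[[0,0,0],[0,0,-2.5],1],[[0,0,0],[0,0,-2.5],0.7],[[0,0,0],[0,0,-2.2],0.6],[[0,0,0],[0,0,-1.5],0.55],[[0,0,0],[0,0,-0.55],0.5],[[0,0,0],[0,0,0],0.5],[[0,0,0],[0,0,0],0.5]]' 30
python3 - <<'E'
from h import *
c=cap('wrist'); W=cloud(c); wheel(W,531,-78); save(c,'w2.png'); st()
E
```

```text
clock: 2.65
tcp_pos: [533.4, -75.6, 97.6]
tool_rot: [0.738, 0.675, 0.0, 0.0]
contact_force: [0.6, 0.2, 0.4]
grip_width: 42.5
grip_force: 0.0
wheel rect [535.8 -76.2] [101.7  38.1] heading 5.3 top mean [534.8 -73.3 120.9] slope fit 4.6 deg zmax 124.3
{'clock': 2.7, 'q': [-0.37, 0.44, 0.566, 1.935, -0.309, 0.852, 0.269], 'tcp_pos': [533.667, -75.754, 97.987], 'tool_rot': [0.738, 0.675, 0.0, 0.0], 'contact_force': [0.039, -0.869, 0.998], 'torque': [-0.032, 0.002, 0.015], 'grip_width': 42.573, 'grip_force': 0.0}
```

View pics/w2.png

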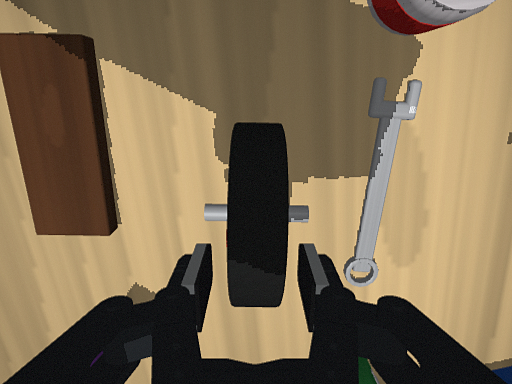

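```bash
python3 -m handwheel '[[[0,0,0],[0.05,-0.1,0],0.45],[[0,0,0],[0,0,0],0.4],[[0,0,0],[0,0,0],0.36],[[0,0,0],[0,0,0],0.32],[[0,0,0],[0,0,0],0.3],[[0,0,0],[0,0,0],0.3],[[0,0,0],[0,0,0],0.3]]' 40
cat > plan.py <<'E'
# rows for rolling: python plan.py  h(list of headings deg per row) th0 dth rho
import numpy as np
from scipy.spatial.transform import Rotation as R
def pose(th,h,rho,c):
    # heading h: angle from +y toward +x ; th: roll deg forward
    Rm=R.from_euler('z',-h,degrees=True)*R.from_euler('x',-th,degrees=True)
    return c+Rm.apply([0,0,rho]),Rm
def rows(ths,hs,rho,grip,h_prev=None):
    c=np.array([0,0,62.5]); p,r=pose(ths[0],hs[0],rho,c); out=[]; acc=np.zeros(3)
    for i in range(1,len(ths)):
        hm=np.radians((hs[i]+hs[i-1])/2); d=62.5*np.radians(ths[i]-ths[i-1])
        c=c+d*np.array([np.sin(hm),np.cos(hm),0])
        p2,r2=pose(ths[i],hs[i],rho,c)
        s=np.round((p2-p+acc)/10,2); acc=p2-p+acc-s*10
        w=np.round((r2*r.inv()).as_rotvec(degrees=True),2)
        out.append([w.tolist(),s.tolist(),grip]); p,r=p2,r2
    import json
    for k in range(0,len(out),10): print(json.dumps(out[k:k+10]).replace(' ','').replace('-0.0,','0,').replace('.0,',',').replace('.0]',']'))
    print('travel',c[:2].round(1))
E
python3 - <<'E'
from h import *
from plan import rows
st()
c=cap('top'); W=cloud(c); wheel(W,531,-78)
# stage A: th 0->30, heading 5.3 -> -15.5 in first 6 rows
n=15; ths=np.linspace(0,30,n+1); hs=np.interp(np.arange(n+1),[0,6],[5.3,-15.5])
rows(ths,hs,34.5,0.3)
E
```

```text
clock: 3.28
tcp_pos: [533.7, -77.2, 97.0]
tool_rot: [0.738, 0.674, -0.0, -0.0]
contact_force: [0.3, -0.7, 0.5]
grip_width: 25.6
grip_force: 0.0
{'clock': 3.283, 'q': [-0.367, 0.443, 0.566, 1.934, -0.31, 0.851, 0.272], 'tcp_pos': [533.68, -77.166, 96.981], 'tool_rot': [0.738, 0.674, -0.0, -0.0], 'contact_force': [0.264, -0.719, 0.519], 'torque': [0.004, -0.04, 0.021], 'grip_width': 25.644, 'grip_force': 0.0}Traceback (most recent call last):
  File "<stdin>", line 4, in <module>
  File "h.py", line 27, in wheel
    T=P[P[:,2]>115]; k=np.polyfit(T[:,1],T[:,0],1)
                       ~~~~~~~~~~^^^^^^^^^^^^^^^^^
    raise TypeError("expected non-empty vector for x")
TypeError: expected non-empty vector for x
```

```bash
python3 - <<'E'
from h import *
c=cap('wrist'); d=cap('side')
cv2.imwrite('pics/ws3.png',cv2.resize(np.hstack([c['img'],d['img']])[:,:,::-1],(800,300)))
W=cloud(d); P=W[(W[...,2]>40)&(W[...,2]<130)&(np.hypot(W[...,0]-531,W[...,1]+78)<75)]; print(len(P),P.mean(0),np.percentile(P,[1,99],axis=0).round(1))
E
```

```text
2652 [522.02976286 -98.28435411  85.75455464] [[ 500.3 -142.2   41.1]
 [ 546.   -22.6  124.6]]
```

View pics/ws3.png

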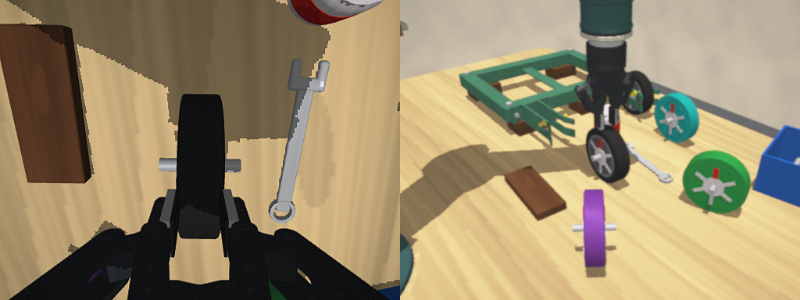

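```bash
python3 -m handwheel '[[[0,0,0],[0,0,0],0.27],[[0,0,0],[0,0,0],0.24],[[0,0,0],[0,0,0],0.24]]' 40
python3 - <<'E'
from h import *
c=cap('wrist'); d=cap('side')
a=cv2.resize(c['img'][150:384,120:400],None,fx=1.5,fy=1.5); b=cv2.resize(d['img'][60:260,190:330],None,fx=2.2,fy=2.2)
H=min(a.shape[0],b.shape[0]); cv2.imwrite('pics/ws4.png',np.hstack([a[:H],b[:H]])[:,:,::-1])
E
```

```text
clock: 3.68
tcp_pos: [533.7, -77.1, 96.9]
tool_rot: [0.738, 0.674, -0.0, -0.0]
contact_force: [1.0, -0.0, 0.9]
grip_width: 20.3
grip_force: 0.0
```

View pics/ws4.png

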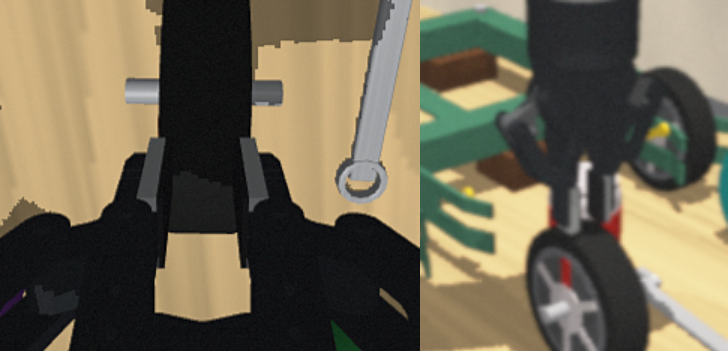

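```bash
python3 - <<'E'
from h import *
def proj(c,p):
    q=c['camera_from_world']@np.r_[p,1]; return [round(float(c['fx']*q[0]/q[2]+c['cx']),1),round(float(c['fy']*q[1]/q[2]+c['cy']),1),round(float(q[2]),1)]
for n in('side','wrist','top'):
    c=cap(n); W=cloud(c)
    print(n,'TCP',proj(c,[533.7,-77,97]),'grasp',proj(c,[533.7,-77,116]),'wheeltop',proj(c,[532,-78,125]), 'wheelC',proj(c,[532,-78,62.5]))
    if n=='side':
        for u,v in((258,160),(258,155),(255,150),(270,155),(250,180),(262,178),(275,200)): print((u,v),W[v,u].round(1),c['img'][v,u])
    if n=='wrist':
        for u,v in((222,250),(222,280),(285,250),(285,280),(255,280),(255,250),(255,200)): print((u,v),W[v,u].round(1),c['img'][v,u])
E
```

```text
side TCP [263.5, 178.0, 812.1] grasp [263.5, 167.8, 802.2] wheeltop [263.1, 163.5, 795.9] wheelC [263.2, 196.4, 828.5]
(258, 160) [515.5 -84.7 139.9] [106 106 105]
(258, 155) [517.2 -82.8 147.3] [104 105 103]
(255, 150) [510.1 -84.1 158.9] [45 45 48]
(270, 155) [544.7 -80.3 137. ] [41 38 39]
(250, 180) [520.  -58.6  90.3] [60 59 63]
(262, 178) [516.9 -92.5 110.1] [49 48 51]
(275, 200) [ 513.5 -127.3   86.8] [35 34 33]
wrist TCP [254.3, 231.0, 190.1] grasp [254.3, 246.1, 172.1] wheeltop [251.1, 256.4, 163.9] wheelC [252.0, 211.4, 223.2]
(222, 250) [520.2 -64.6 141. ] [72 72 72]
(222, 280) [522.4 -64.8 164.7] [73 74 74]
(285, 250) [548.6 -67.3 140.7] [70 72 73]
(285, 280) [546.5 -67.3 164.1] [29 30 30]
(255, 280) [532.5 -94.4 121.6] [29 28 30]
(255, 250) [534.2 -75.3 123.5] [18 18 18]
(255, 200) [536.5 -50.4 117.2] [18 24 21]
top TCP [249.5, 203.2, 826.5] grasp [249.3, 201.9, 807.8] wheeltop [249.8, 202.1, 798.7] wheelC [250.2, 206.2, 860.2]
```

```bash
python3 -m handwheel '[[[0,0,0],[0,0,0],0.4],[[0,0,0],[0,0,0],0.55],[[0,0,0],[0,0,0],0.55],[[0,0,0],[0,0,0],0.55]]' 40
python3 - <<'E'
from h import *
for n in('side','wrist'):
    c=cap(n); W=cloud(c)
    m=(np.abs(W[...,0]-533)<50)&(np.abs(W[...,1]+76)<22)&(W[...,2]>100)
    for a,b,t in((480,514.5,'L'),(551,590,'R')):
        P=W[m&(W[...,0]>a)&(W[...,0]<b)]
        if len(P): print(n,t,len(P),'z',np.percentile(P[:,2],[0,1,3,10,30]).round(1),'x',np.percentile(P[:,0],[2,50,98]).round(1),'y',np.percentile(P[:,1],[2,50,98]).round(1))
        q=P[P[:,2]<150]; 
        if len(q): print('   tip part',np.percentile(q,[2,50,98],axis=0).round(1).tolist())
E
```

```text
clock: 4.27
tcp_pos: [533.7, -77.1, 97.0]
tool_rot: [0.738, 0.674, -0.0, -0.0]
contact_force: [0.1, -0.2, -0.4]
grip_width: 47.1
grip_force: 0.0
side L 2973 z [130.8 138.6 146.6 176.8 228.6] x [485.4 497.2 512.6] y [-97.2 -84.4 -59.7]
   tip part [[495.9, -87.8, 131.9], [503.1, -82.3, 142.5], [509.5, -69.5, 149.7]]
side R 850 z [129.8 133.4 136.  144.2 165.5] x [552.  560.  582.7] y [-97.3 -89.8 -70.2]
   tip part [[555.1, -92.8, 131.5], [557.8, -85.5, 141.6], [570.4, -69.4, 149.7]]
wrist L 10137 z [129.4 136.2 141.3 155.  179.4] x [483.5 496.8 513.6] y [-83.2 -63.6 -57.6]
   tip part [[498.1, -84.8, 132.1], [509.5, -67.1, 142.6], [511.4, -63.3, 149.8]]
wrist R 9919 z [115.7 133.5 139.6 153.4 178.9] x [551.9 564.1 582.7] y [-89.7 -69.3 -61.4]
   tip part [[551.3, -89.3, 117.9], [558.9, -72.8, 142.0], [570.7, -56.4, 149.6]]
```

```bash
python3 -m handwheel '[[[0,0,0],[0,0,2],0.55],[[-6,0,0],[0,0,0],0.55],[[-6,0,0],[0,0,0],0.55],[[-6,0,0],[0,0,0],0.55],[[-6,0,0],[0,0,0],0.55],[[-6,0,0],[0,0,0],0.55],[[0,0,0],[0,0,0],0.55],[[0,0,0],[0,0,0],0.55]]' 40
python3 - <<'E'
from h import *
from scipy.spatial.transform import Rotation as R
st(); o=robot.get_obs(); Rm=R.from_quat(o['tool_rot']); print(Rm.as_matrix().round(3).tolist())
for n in('side','wrist'):
    c=cap(n); W=cloud(c)
    L=Rm.inv().apply(W.reshape(-1,3)-o['tcp_pos'])  # tool coords
    L=L[(np.abs(L[:,0])<25)&(np.abs(L[:,1])<45)&(np.abs(L[:,1])>18)&(L[:,2]>-55)&(L[:,2]<-5)]
    for s in(-1,1):
        P=L[L[:,1]*s>0]; print(n,s,len(P),np.percentile(P,[1,50,99],axis=0).round(1).tolist())
E
python3 -m handwheel '[[[6,0,0],[0,0,0],0.55],[[6,0,0],[0,0,0],0.55],[[6,0,0],[0,0,0],0.55],[[6,0,0],[0,0,0],0.55],[[6,0,0],[0,0,0],0.55],[[6,0,0],[0,0,0],0.55],[[6,0,0],[0,0,0],0.55],[[6,0,0],[0,0,0],0.55],[[6,0,0],[0,0,0],0.55],[[6,0,0],[0,0,0],0.55]]'
python3 -m handwheel '[[[0,0,0],[0,0,0],0.55],[[0,0,0],[0,0,0],0.55]]'
python3 - <<'E'
from h import *
from scipy.spatial.transform import Rotation as R
st(); o=robot.get_obs(); Rm=R.from_quat(o['tool_rot']); print(Rm.as_matrix().round(3).tolist())
E
```

```text
clock: 5.03
tcp_pos: [533.7, -75.4, 116.2]
tool_rot: [0.712, 0.653, -0.175, 0.191]
contact_force: [0.3, -0.1, -0.1]
grip_width: 46.8
grip_force: 0.0
{'clock': 5.033, 'q': [-0.862, 0.57, 0.815, 1.949, 0.156, 0.85, -0.313], 'tcp_pos': [533.716, -75.359, 116.212], 'tool_rot': [0.712, 0.653, -0.175, 0.191], 'contact_force': [0.289, -0.12, -0.071], 'torque': [0.59, 0.027, 0.014], 'grip_width': 46.769, 'grip_force': 0.0}
[[0.086, 0.996, 0.0], [0.862, -0.074, -0.501], [-0.499, 0.044, -0.865]]
side -1 163 [[-13.4, -37.8, -54.7], [-7.6, -30.2, -45.2], [6.7, -23.1, -33.7]]
side 1 155 [[-13.3, 22.0, -54.6], [-6.5, 24.5, -45.1], [10.0, 37.1, -33.7]]
wrist -1 850 [[-11.3, -36.7, -54.8], [6.1, -24.8, -46.7], [10.6, -23.1, -34.3]]
wrist 1 855 [[-11.5, 23.5, -54.9], [6.0, 25.4, -46.8], [10.5, 36.9, -34.2]]
clock: 5.97
tcp_pos: [534.6, -79.7, 119.2]
tool_rot: [0.713, 0.65, 0.179, -0.191]
contact_force: [-0.0, 1.6, -0.1]
grip_width: 47.2
grip_force: 0.0
clock: 6.13
tcp_pos: [533.4, -80.7, 117.1]
tool_rot: [0.715, 0.649, 0.175, -0.19]
contact_force: [-0.6, -0.3, -0.2]
grip_width: 46.7
grip_force: 0.0
{'clock': 6.133, 'q': [0.092, 0.529, 0.385, 1.822, -0.719, 1.192, 0.757], 'tcp_pos': [533.355, -80.738, 117.074], 'tool_rot': [0.715, 0.649, 0.175, -0.19], 'contact_force': [-0.635, -0.272, -0.164], 'torque': [-0.527, 0.027, -0.055], 'grip_width': 46.694, 'grip_force': 0.0}
[[0.095, 0.995, 0.004], [0.862, -0.085, 0.5], [0.498, -0.044, -0.866]]
```

```bash
cat >> plan.py <<'E'
R0=R.from_matrix(np.array([[0,1,0],[1,0,0],[0,0,-1.]]).T)  # tool x->+y, y->+x
def goto(o,c,th,h,rho,back=0):
    Rd=R.from_euler('z',-h,degrees=True)*R.from_euler('x',-th,degrees=True)
    p=np.array(c)+Rd.apply([0,0,rho+back]); T=Rd*R0; w=(T*R.from_quat(o['tool_rot']).inv()).as_rotvec(degrees=True)
    print('turn',w.round(2),'shift cm',((p-np.array(o['tcp_pos']))/10).round(2)); print('axis step for back->0 cm',(Rd.apply([0,0,-back])/10).round(2))
E
python3 - <<'E'
from h import *
from plan import *
print(R0.as_matrix())
o=robot.get_obs(); goto(o,[534,-77.3,62.5],-30,5.2,7,50)
n=24; ths=np.linspace(-30,30,n+1); hs=np.interp(np.arange(n+1),[0,6],[5.2,-14.3])
rows(ths,hs,3,0.25)
E
```

```text
[[ 0.  1.  0.]
 [ 1.  0.  0.]
 [ 0.  0. -1.]]
turn [-0.1  -2.55 -0.35] shift cm [-0.19 -2.49 -0.52]
axis step for back->0 cm [ 0.23  2.49 -4.33]
[[[-2.5,0.16,3.25],[0.03,0.28,0.01],0.25],[[-2.5,0.01,3.25],[0.01,0.29,0],0.25],[[-2.5,-0.13,3.25],[-0.01,0.28,0.01],0.25],[[-2.49,-0.27,3.25],[-0.03,0.29,0],0.25],[[-2.47,-0.41,3.25],[-0.04,0.28,0.01],0.25],[[-2.44,-0.55,3.25],[-0.06,0.28,-0],0.25],[[-2.42,-0.62,0],[-0.07,0.27,0],0.25],[[-2.42,-0.62,-0],[-0.07,0.28,0.01],0.25],[[-2.42,-0.62,0],[-0.07,0.28,-0],0.25],[[-2.42,-0.62,0],[-0.07,0.27,-0],0.25]]
[[[-2.42,-0.62,0],[-0.07,0.28,-0],0.25],[[-2.42,-0.62,0],[-0.07,0.28,0],0.25],[[-2.42,-0.62,-0],[-0.07,0.28,-0],0.25],[[-2.42,-0.62,-0],[-0.07,0.27,-0],0.25],[[-2.42,-0.62,0],[-0.07,0.28,-0],0.25],[[-2.42,-0.62,-0],[-0.07,0.28,-0],0.25],[[-2.42,-0.62,0],[-0.07,0.27,-0.01],0.25],[[-2.42,-0.62,-0],[-0.07,0.28,-0],0.25],[[-2.42,-0.62,0],[-0.07,0.28,-0],0.25],[[-2.42,-0.62,-0],[-0.07,0.27,-0.01],0.25]]
[[[-2.42,-0.62,-0],[-0.07,0.28,-0],0.25],[[-2.42,-0.62,0],[-0.07,0.27,-0.01],0.25],[[-2.42,-0.62,0],[-0.07,0.28,-0],0.25],[[-2.42,-0.62,0],[-0.08,0.27,-0.01],0.25]]
travel [-13.4  63.8]
```

```bash
python3 -m handwheel '[[[0,-2.55,-0.35],[-0.19,-2.49,-0.52],0.6],[[0,0,0],[0,0,0],0.6],[[0,0,0],[0.05,0.62,-1.08],0.6],[[0,0,0],[0.05,0.62,-1.08],0.6],[[0,0,0],[0.06,0.62,-1.08],0.55],[[0,0,0],[0.07,0.63,-1.09],0.55],[[0,0,0],[0,0,0],0.55],[[0,0,0],[0,0,0],0.55]]' 40
python3 - <<'E'
from h import *
from plan import *
o=robot.get_obs(); st(); goto(o,[534,-77.3,62.5],-30,5.2,7,0)
c=cap('wrist'); save(c,'w5.png'); W=cloud(c); wheel(W,534,-78)
s=cap('side'); V=cloud(s)
Rm=R.from_quat(o['tool_rot'])
for n,X in(('w',W),('s',V)):
  L=Rm.inv().apply(X.reshape(-1,3)-o['tcp_pos'])
  q=L[(np.abs(L[:,0])<14)&(np.abs(L[:,1])<19)&(L[:,2]>-60)&(L[:,2]<-20)]
  print(n,'tyre in tool y',np.percentile(q[:,1],[2,98]).round(1),'tyre top z',np.percentile(q[:,2],[5,50]).round(1), len(q))
E
```

```text
clock: 6.8
tcp_pos: [533.8, -76.1, 67.8]
tool_rot: [0.711, 0.654, 0.19, -0.177]
contact_force: [-0.1, -1.8, 0.4]
grip_width: 46.9
grip_force: 0.0
{'clock': 6.8, 'q': [0.116, 0.584, 0.352, 1.875, -0.793, 1.085, 0.866], 'tcp_pos': [533.765, -76.144, 67.776], 'tool_rot': [0.711, 0.654, 0.19, -0.177], 'contact_force': [-0.094, -1.769, 0.427], 'torque': [-0.567, 0.007, -0.026], 'grip_width': 46.918, 'grip_force': 0.0}
turn [-0.14 -0.12 -0.45] shift cm [-0.01 -0.46  0.08]
axis step for back->0 cm [0. 0. 0.]
wheel rect [539.9 -81. ] [107.   72.8] heading 24.2 top mean [533.6 -84.1 121.3] slope fit 2.8 deg zmax 128.2
w tyre in tool y [-15.1  15. ] tyre top z [-58.3 -57. ] 4339
s tyre in tool y [-17.5  14.2] tyre top z [-59.5 -57.8] 165
```

View pics/w5.png

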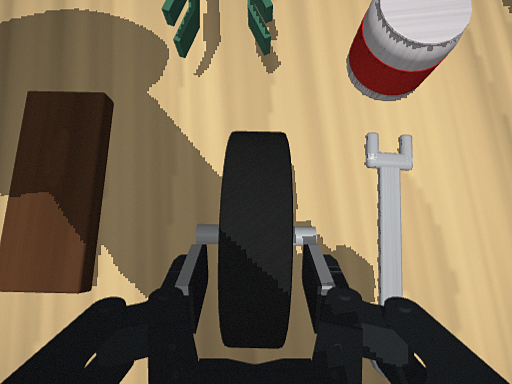

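```bash
python3 -m handwheel '[[[0,0,-0.4],[0,-0.47,0.05],0.55],[[0,0,0],[0,0,0],0.55],[[0,0,0],[0,0,0],0.55],[[0,0,0],[0,0,0],0.5]]' 40
python3 -m handwheel '[[[0,0,0],[0,0,0],0.44],[[0,0,0],[0,0,0],0.4],[[0,0,0],[0,0,0],0.37],[[0,0,0],[0,0,0],0.34],[[0,0,0],[0,0,0],0.32],[[0,0,0],[0,0,0],0.3],[[0,0,0],[0,0,0],0.25],[[0,0,0],[0,0,0],0.25]]' 40
python3 - <<'E'
from h import *
from plan import *
from scipy.optimize import least_squares
o=robot.get_obs(); st(); goto(o,[534,-77.8,62.5],-30,5.2,6,0)
s=cap('side'); W=cloud(s)
P=W[(W[...,2]>10)&(W[...,2]<110)&(np.abs(W[...,0]-516)<14)&(np.abs(W[...,1]+78)<75)]; print(len(P),np.percentile(P[:,1],[.5,99.5]).round(1))
P=W[(W[...,2]>12)&(W[...,2]<90)&(W[...,0]>522)&(W[...,0]<552)&(W[...,1]<-100)&(W[...,1]>-150)]
f=least_squares(lambda p:np.hypot(P[:,1]-p[0],P[:,2]-62.5)-62.5,[-78],loss='soft_l1').x; print('y',f,len(P))
E
```

```text
clock: 7.23
tcp_pos: [534.2, -82.1, 69.2]
tool_rot: [0.713, 0.651, 0.192, -0.175]
contact_force: [-0.9, -0.0, -0.9]
grip_width: 42.9
grip_force: 0.0
clock: 7.9
tcp_pos: [534.1, -81.9, 69.1]
tool_rot: [0.713, 0.651, 0.192, -0.175]
contact_force: [-1.7, -0.4, 5.5]
grip_width: 31.2
grip_force: 39.7
{'clock': 7.9, 'q': [0.123, 0.583, 0.356, 1.872, -0.793, 1.088, 0.867], 'tcp_pos': [534.093, -81.946, 69.099], 'tool_rot': [0.713, 0.651, 0.192, -0.175], 'contact_force': [-1.704, -0.383, 5.533], 'torque': [-0.149, 0.38, 0.194], 'grip_width': 31.202, 'grip_force': 39.666}
turn [-0.11 -0.04  0.04] shift cm [-0.04  0.12 -0.14]
axis step for back->0 cm [0. 0. 0.]
2178 [-141.5  -20. ]
y [-79.00922765] 329
```

```bash
python3 - <<'E'
from h import *
from plan import *
n=24; ths=np.linspace(-28,32,n+1); hs=np.interp(np.arange(n+1),[0,6],[5.2,-14.3])
rows(ths,hs,6.5,0.25)
E
```

```text
[[[-2.5,0.16,3.25],[0.04,0.3,0.01],0.25],[[-2.5,0.01,3.25],[0.01,0.29,0.01],0.25],[[-2.5,-0.13,3.25],[0,0.3,0.01],0.25],[[-2.49,-0.27,3.25],[-0.02,0.3,0.01],0.25],[[-2.47,-0.41,3.25],[-0.04,0.3,0.01],0.25],[[-2.44,-0.55,3.25],[-0.06,0.3,0.01],0.25],[[-2.42,-0.62,-0],[-0.07,0.29,0.01],0.25],[[-2.42,-0.62,-0],[-0.07,0.29,-0],0.25],[[-2.42,-0.62,0],[-0.08,0.29,0],0.25],[[-2.42,-0.62,0],[-0.07,0.29,0.01],0.25]]
[[[-2.42,-0.62,-0],[-0.08,0.29,-0],0.25],[[-2.42,-0.62,0],[-0.07,0.29,-0],0.25],[[-2.42,-0.62,0],[-0.08,0.3,-0.01],0.25],[[-2.42,-0.62,-0],[-0.07,0.29,0],0.25],[[-2.42,-0.62,0],[-0.07,0.29,-0],0.25],[[-2.42,-0.62,0],[-0.08,0.29,-0.01],0.25],[[-2.42,-0.62,-0],[-0.07,0.29,-0],0.25],[[-2.42,-0.62,0],[-0.08,0.29,-0.01],0.25],[[-2.42,-0.62,0],[-0.07,0.29,-0.01],0.25],[[-2.42,-0.62,0],[-0.07,0.29,-0.01],0.25]]
[[[-2.42,-0.62,0],[-0.08,0.29,-0.01],0.25],[[-2.42,-0.62,0],[-0.07,0.29,-0.01],0.25],[[-2.42,-0.62,0],[-0.08,0.29,-0.02],0.25],[[-2.42,-0.62,-0],[-0.07,0.29,-0.01],0.25]]
travel [-13.4  63.8]
```

```bash
python3 -m handwheel '[[[-2.5,0.16,3.25],[0.04,0.3,0.01],0.25],[[-2.5,0.01,3.25],[0.01,0.29,0.01],0.25],[[-2.5,-0.13,3.25],[0,0.3,0.01],0.25],[[-2.49,-0.27,3.25],[-0.02,0.3,0.01],0.25],[[-2.47,-0.41,3.25],[-0.04,0.3,0.01],0.25]]'
python3 -m handwheel '[[[-2.44,-0.55,3.25],[-0.06,0.3,0.01],0.25],[[-2.42,-0.62,0],[-0.07,0.29,0.01],0.25],[[-2.42,-0.62,0],[-0.07,0.29,0],0.25],[[0,0,0],[0,0,0],0.25]]'
python3 - <<'E'
from h import *
from plan import *
o=robot.get_obs(); st()
Rm=R.from_quat(o['tool_rot'])*R0.inv(); e=Rm.as_euler('YXZ',degrees=True); print('tool euler (Z,X,Y intrinsic)',Rm.as_euler('ZXY',degrees=True).round(1))
E
```

```text
clock: 8.37
tcp_pos: [534.3, -67.0, 69.6]
tool_rot: [0.628, 0.764, 0.096, -0.117]
contact_force: [-1.0, 0.5, 0.6]
grip_width: 31.1
grip_force: 39.6
clock: 8.7
tcp_pos: [532.1, -56.3, 70.0]
tool_rot: [0.61, 0.787, 0.053, -0.069]
contact_force: [0.4, -1.3, -0.0]
grip_width: 31.4
grip_force: 39.9
{'clock': 8.7, 'q': [-0.181, 0.498, 0.418, 1.902, -0.452, 0.908, 0.755], 'tcp_pos': [532.099, -56.283, 70.021], 'tool_rot': [0.61, 0.787, 0.053, -0.069], 'contact_force': [0.369, -1.348, -0.026], 'torque': [-1.138, -0.009, 0.026], 'grip_width': 31.383, 'grip_force': 39.928}
tool euler (Z,X,Y intrinsic) [14.4 10.  -0. ]
```

```bash
python3 -m handwheel '[[[-2.42,-0.62,0],[-0.08,0.29,-0.02],0.25],[[-2.42,-0.62,0],[-0.07,0.29,-0.01],0.25],[[-2.42,-0.62,0],[-0.08,0.29,0],0.25],[[-2.42,-0.62,0],[-0.07,0.29,0],0.25],[[-2.42,-0.62,0],[-0.08,0.3,-0.01],0.25],[[-2.42,-0.62,0],[-0.07,0.29,0],0.25],[[-2.42,-0.62,0],[-0.07,0.29,0],0.25],[[-2.42,-0.62,0],[-0.08,0.29,-0.01],0.25]]'
python3 -m handwheel '[[[-2.42,-0.62,0],[-0.07,0.29,0],0.25],[[-2.42,-0.62,0],[-0.08,0.29,-0.01],0.25],[[-2.42,-0.62,0],[-0.07,0.29,-0.01],0.25],[[-2.42,-0.62,0],[-0.07,0.29,-0.01],0.25],[[-2.42,-0.62,0],[-0.08,0.29,-0.01],0.25],[[-2.42,-0.62,0],[-0.07,0.29,-0.01],0.25],[[-2.42,-0.62,0],[-0.08,0.29,-0.02],0.25],[[-2.42,-0.62,0],[-0.07,0.29,-0.01],0.25],[[0,0,0],[0,0,0],0.25]]'
python3 - <<'E'
from h import *
from plan import *
o=robot.get_obs(); st()
Rm=R.from_quat(o['tool_rot'])*R0.inv(); print(Rm.as_euler('ZXY',degrees=True).round(1))
E
```

```text
clock: 9.37
tcp_pos: [526.4, -34.8, 70.0]
tool_rot: [0.612, 0.786, -0.053, 0.069]
contact_force: [-4.8, 0.5, 14.0]
grip_width: 30.8
grip_force: 42.1
clock: 10.12
tcp_pos: [520.6, -9.6, 68.6]
tool_rot: [0.591, 0.764, -0.159, 0.205]
contact_force: [-5.1, 4.6, 24.4]
grip_width: 31.4
grip_force: 43.9
{'clock': 10.117, 'q': [-1.041, 0.622, 0.844, 2.067, 0.122, 0.658, -0.14], 'tcp_pos': [520.624, -9.557, 68.562], 'tool_rot': [0.591, 0.764, -0.159, 0.205], 'contact_force': [-5.138, 4.596, 24.37], 'torque': [-1.666, 0.809, -0.644], 'grip_width': 31.367, 'grip_force': 43.887}
[ 14.5 -30.1  -0. ]
```

```bash
python3 -m handwheel '[[[0,0,0],[0,0,0],0.4],[[0,0,0],[0,0,0],0.5],[[0,0,0],[0,0,0],0.6],[[0,0,0],[0,0,0],0.6],[[0,0,0],[-0.12,0.48,0.87],0.6],[[0,0,0],[-0.12,0.48,0.87],0.6],[[0,0,0],[-0.13,0.49,0.87],0.6],[[0,0,0],[-0.13,0.49,0.87],0.6]]'
python3 -m handwheel '[[[5.8,1.5,0],[0,0,1],0.6],[[5.8,1.5,0],[0,0,1],0.6],[[5.8,1.5,0],[0.1,-0.2,0],0.6],[[5.8,1.5,0],[0.1,-0.5,0],0.6],[[5.8,1.5,0],[0.1,-0.5,0],0.6],[[5.8,1.5,0],[0.1,-0.5,0],0.6],[[5.8,1.5,0],[0.1,-0.6,0],0.6],[[5.8,1.5,0],[0.1,-0.7,0],0.6],[[5.8,1.5,0],[0.1,-0.7,0],0.6],[[5.8,1.5,0],[0.1,-0.7,0],0.6]]'
python3 -m handwheel '[[[0,0,0],[0,0,0],0.6],[[0,0,0],[0,0,0],0.6]]'
cat >> h.py <<'E'
from scipy.optimize import least_squares
def look(cx,cy):
    for n in('top','side','wrist'):
        W=cloud(cap(n)); 
        d=np.hypot(W[...,0]-cx,W[...,1]-cy)<75
        P=W[d&(W[...,2]>97)&(W[...,2]<127)]
        if len(P)<40: print(n,'few'); continue
        def f(p): # heading p2, centre p0,p1
            s,c=np.sin(p[2]),np.cos(p[2]); a=(P[:,0]-p[0])*s+(P[:,1]-p[1])*c; l=(P[:,0]-p[0])*c-(P[:,1]-p[1])*s
            r=np.hypot(a,P[:,2]-62.5)-62.5
            # signed distance to cylinder |l|<16, r<0
            return np.where((r<0)&(np.abs(l)<16),np.maximum(r,np.abs(l)-16),np.hypot(np.maximum(r,0),np.maximum(np.abs(l)-16,0)))
        best=min((least_squares(f,[cx,cy,h0],loss='soft_l1',x_scale=[1,1,.02]) for h0 in(-.25,-.1,0,.1)),key=lambda r:r.cost)
        print(n,'centre',best.x[:2].round(1),'heading',np.degrees(best.x[2]).round(1),'rms %.2f'%np.sqrt(np.mean(best.fun**2)),len(P))
def euler(o):
    from plan import R,R0
    e=(R.from_quat(o['tool_rot'])*R0.inv()).as_euler('ZXY',degrees=True); print('tool heading %.1f theta %.1f lean %.1f'%(-e[0],-e[1],e[2]))
E
python3 - <<'E'
from h import *
from plan import *
st(); o=robot.get_obs(); euler(o); look(521,-13)
E
```

```text
clock: 10.78
tcp_pos: [515.1, 8.5, 104.3]
tool_rot: [0.593, 0.763, -0.158, 0.204]
contact_force: [0.3, 1.2, -0.3]
grip_width: 51.4
grip_force: 0.0
clock: 11.62
tcp_pos: [523.1, -35.3, 124.6]
tool_rot: [0.594, 0.766, 0.15, -0.195]
contact_force: [0.0, 1.2, 0.9]
grip_width: 51.1
grip_force: 0.0
clock: 11.78
tcp_pos: [522.1, -37.1, 122.6]
tool_rot: [0.596, 0.765, 0.147, -0.195]
contact_force: [0.1, 1.4, -0.5]
grip_width: 51.4
grip_force: 0.0
{'clock': 11.783, 'q': [-0.092, 0.544, 0.488, 1.8, -0.672, 1.265, 0.963], 'tcp_pos': [522.147, -37.087, 122.593], 'tool_rot': [0.596, 0.765, 0.147, -0.195], 'contact_force': [0.083, 1.445, -0.535], 'torque': [-0.436, -0.112, 0.02], 'grip_width': 51.379, 'grip_force': 0.0}
tool heading -14.0 theta -28.2 lean 0.5
top centre [519.2 -14.2] heading -14.0 rms 1.32 806
side centre [521.  -14.2] heading -14.2 rms 1.07 993
wrist centre [520.9 -13. ] heading -13.4 rms 1.30 7460
```

```bash
python3 - <<'E'
from h import *
from plan import *
o=robot.get_obs(); goto(o,[520.7,-13.9,62.5],-29,-14.1,7,40)
n=22; ths=np.linspace(-29,26,n+1); hs=np.interp(np.arange(n+1),[0,10],[-14.1,2.8])
rows(ths,hs,7,0.25)
E
```

```text
turn [ 0.85 -0.09 -0.42] shift cm [ 0.39 -0.22 -1.96]
axis step for back->0 cm [-0.47  1.88 -3.5 ]
[[[-2.43,-0.57,-1.69],[-0.08,0.29,0.01],0.25],[[-2.45,-0.5,-1.69],[-0.07,0.29,0.02],0.25],[[-2.46,-0.43,-1.69],[-0.06,0.3,0.01],0.25],[[-2.47,-0.36,-1.69],[-0.05,0.29,0.01],0.25],[[-2.48,-0.28,-1.69],[-0.04,0.3,0.01],0.25],[[-2.49,-0.21,-1.69],[-0.03,0.3,0.01],0.25],[[-2.5,-0.14,-1.69],[-0.02,0.31,0],0.25],[[-2.5,-0.06,-1.69],[-0.01,0.3,0.01],0.25],[[-2.5,0.01,-1.69],[0,0.3,0],0.25],[[-2.5,0.09,-1.69],[0.01,0.3,0.01],0.25]]
[[[-2.5,0.12,-0],[0.01,0.31,-0],0.25],[[-2.5,0.12,-0],[0.02,0.3,-0],0.25],[[-2.5,0.12,0],[0.01,0.3,-0],0.25],[[-2.5,0.12,-0],[0.02,0.31,-0.01],0.25],[[-2.5,0.12,0],[0.01,0.3,0],0.25],[[-2.5,0.12,0],[0.02,0.3,-0.01],0.25],[[-2.5,0.12,0],[0.01,0.3,-0],0.25],[[-2.5,0.12,0],[0.02,0.31,-0.01],0.25],[[-2.5,0.12,0],[0.01,0.3,-0.01],0.25],[[-2.5,0.12,-0],[0.02,0.3,-0.01],0.25]]
[[[-2.5,0.12,-0],[0.01,0.3,-0.01],0.25],[[-2.5,0.12,0],[0.01,0.3,-0.01],0.25]]
travel [-1.1 59.7]
```

```bash
python3 -m handwheel '[[[0.8,0,-0.4],[0.39,-0.22,-0.96],0.6],[[0,0,0],[0,0,-1],0.6],[[0,0,0],[0,0,0],0.6],[[0,0,0],[-0.12,0.47,-0.87],0.6],[[0,0,0],[-0.12,0.47,-0.87],0.58],[[0,0,0],[-0.12,0.47,-0.87],0.56],[[0,0,0],[-0.11,0.47,-0.89],0.54],[[0,0,0],[0,0,0],0.54],[[0,0,0],[0,0,0],0.54]]' 40
python3 - <<'E'
from h import *
from plan import *
o=robot.get_obs(); st(); euler(o); goto(o,[520.7,-13.9,62.5],-29,-14.1,7,0)
W=cloud(cap('wrist')); L=R.from_quat(o['tool_rot']).inv().apply(W.reshape(-1,3)-o['tcp_pos'])
q=L[(np.abs(L[:,0])<14)&(np.abs(L[:,1])<19)&(L[:,2]>-60)&(L[:,2]<-20)]
print('tyre in tool y',np.percentile(q[:,1],[2,98]).round(1),'z',np.percentile(q[:,2],[5,50]).round(1))
E
```

```text
clock: 12.68
tcp_pos: [521.1, -18.1, 67.5]
tool_rot: [0.596, 0.763, 0.153, -0.199]
contact_force: [-0.4, 0.4, -0.2]
grip_width: 46.2
grip_force: 0.0
{'clock': 12.683, 'q': [-0.086, 0.616, 0.449, 1.841, -0.74, 1.176, 1.019], 'tcp_pos': [521.082, -18.137, 67.527], 'tool_rot': [0.596, 0.763, 0.153, -0.199], 'contact_force': [-0.373, 0.447, -0.226], 'torque': [-0.506, -0.128, 0.021], 'grip_width': 46.173, 'grip_force': 0.0}
tool heading -13.9 theta -29.0 lean 0.2
turn [ 0.02 -0.2   0.08] shift cm [0.04 0.09 0.11]
axis step for back->0 cm [0. 0. 0.]
tyre in tool y [-14.1  16. ] z [-55.5 -54.3]
```

```bash
python3 -m handwheel '[[[0,0,0],[0.06,0.08,0.12],0.5],[[0,0,0],[0,0,0],0.44],[[0,0,0],[0,0,0],0.4],[[0,0,0],[0,0,0],0.37],[[0,0,0],[0,0,0],0.34],[[0,0,0],[0,0,0],0.32],[[0,0,0],[0,0,0],0.3],[[0,0,0],[0,0,0],0.25],[[0,0,0],[0,0,0],0.25]]' 40
python3 -m handwheel '[[[-2.43,-0.57,-1.69],[-0.08,0.29,0.01],0.25],[[-2.45,-0.5,-1.69],[-0.07,0.29,0.02],0.25],[[-2.46,-0.43,-1.69],[-0.06,0.3,0.01],0.25],[[-2.47,-0.36,-1.69],[-0.05,0.29,0.01],0.25],[[-2.48,-0.28,-1.69],[-0.04,0.3,0.01],0.25]]'
python3 -m handwheel '[[[-2.49,-0.21,-1.69],[-0.03,0.3,0.01],0.25],[[-2.5,-0.14,-1.69],[-0.02,0.31,0],0.25],[[-2.5,-0.06,-1.69],[-0.01,0.3,0.01],0.25],[[-2.5,0,-1.69],[0,0.3,0],0.25],[[-2.5,0.09,-1.69],[0.01,0.3,0.01],0.25],[[0,0,0],[0,0,0],0.25]]'
python3 - <<'E'
from h import *
from plan import *
o=robot.get_obs(); st(); euler(o); look(519,11)
E
```

```text
clock: 13.48
tcp_pos: [522.3, -18.0, 69.6]
tool_rot: [0.596, 0.763, 0.153, -0.198]
contact_force: [-0.5, -1.3, 6.2]
grip_width: 31.2
grip_force: 39.4
clock: 13.9
tcp_pos: [519.3, -3.1, 70.3]
tool_rot: [0.666, 0.732, 0.096, -0.106]
contact_force: [-0.8, 0.5, 1.8]
grip_width: 31.5
grip_force: 39.7
clock: 14.4
tcp_pos: [519.2, 14.2, 70.7]
tool_rot: [0.724, 0.689, 0.025, -0.024]
contact_force: [-2.2, -2.4, 9.0]
grip_width: 31.4
grip_force: 41.0
{'clock': 14.4, 'q': [-0.583, 0.48, 0.672, 2.004, -0.505, 0.816, 0.343], 'tcp_pos': [519.191, 14.181, 70.729], 'tool_rot': [0.724, 0.689, 0.025, -0.024], 'contact_force': [-2.2, -2.424, 8.982], 'torque': [-0.712, 0.539, 0.034], 'grip_width': 31.384, 'grip_force': 41.013}
tool heading 2.9 theta -3.9 lean 0.0
top few
side centre [518.5  14.2] heading 2.7 rms 3.92 830
wrist centre [519.5  12.3] heading 1.4 rms 2.48 14095
```

```bash
python3 - <<'E'
from h import *
for n in('wrist','side','top'):
    c=cap(n); W=cloud(c)
    hsv=cv2.cvtColor(c['img'],cv2.COLOR_RGB2HSV)
    g=(hsv[...,0]>60)&(hsv[...,0]<95)&(hsv[...,1]>80)&(W[...,2]>60)&(W[...,2]<92)
    for y in range(60,200,20):
        b=g&(W[...,1]>y)&(W[...,1]<y+20)
        r=[]
        for a,d in((470,520),(524,575)):
            q=W[b&(W[...,0]>a)&(W[...,0]<d)][:,0]
            r.append(np.percentile(q,[5,95]).round(1).tolist()+[len(q)] if len(q)>5 else None)
        print(n,y+10,r, round((sum(r[0][:2])+sum(r[1][:2]))/4,1) if all(r) else '')
save(c,'t6.png')
E
```

```text
wrist 70 [[488.4, 496.4, 354], [547.1, 555.1, 435]] 521.8
wrist 90 [[494.6, 503.4, 565], [542.5, 549.2, 561]] 522.4
wrist 110 [[499.7, 504.4, 582], [542.9, 547.8, 583]] 523.7
wrist 130 [[500.5, 505.2, 425], [543.7, 548.4, 375]] 524.5
wrist 150 [None, None] 
wrist 170 [None, None] 
wrist 190 [None, None] 
side 70 [[485.9, 492.7, 8], None] 
side 90 [[495.9, 502.6, 18], None] 
side 110 [[499.4, 503.5, 17], [542.1, 545.9, 20]] 522.7
side 130 [[499.0, 503.5, 40], [543.2, 547.3, 52]] 523.2
side 150 [[500.3, 505.2, 69], [544.1, 548.2, 64]] 524.5
side 170 [[501.2, 505.9, 62], [545.0, 550.5, 59]] 525.6
side 190 [[502.3, 506.5, 53], [546.2, 550.5, 60]] 526.4
top 70 [None, None] 
top 90 [None, None] 
top 110 [None, None] 
top 130 [None, None] 
top 150 [None, None] 
top 170 [None, None] 
top 190 [None, [545.9, 550.7, 11]]
```

```bash
for i in 1; do python3 -m handwheel '[[[-2.5,0.12,0],[0.01,0.31,0.01],0.25],[[-2.5,0.12,0],[0.02,0.3,0.01],0.25],[[-2.5,0.12,0],[0.01,0.3,0],0.25],[[-2.5,0.12,0],[0.02,0.31,-0.01],0.25]]'
python3 -m handwheel '[[[-2.5,0.12,0],[0.01,0.3,0],0.25],[[-2.5,0.12,0],[0.02,0.3,-0.01],0.25],[[-2.5,0.12,0],[0.01,0.3,0],0.25],[[-2.5,0.12,0],[0.02,0.31,-0.01],0.25]]'
python3 -m handwheel '[[[-2.5,0.12,0],[0.01,0.3,0],0.25],[[-2.5,0.12,0],[0.02,0.3,-0.01],0.25],[[-2.5,0.12,0],[0.01,0.3,0],0.25],[[-2.5,0.12,0],[0.01,0.3,-0.01],0.25],[[0,0,0],[0,0,0],0.25]]'; done
python3 - <<'E'
from h import *
st(); euler(robot.get_obs())
E
```

```text
clock: 15.03
tcp_pos: [519.5, 24.1, 70.8]
tool_rot: [0.724, 0.687, -0.038, 0.037]
contact_force: [-2.2, -1.9, 4.3]
grip_width: 31.5
grip_force: 40.9
clock: 15.37
tcp_pos: [520.2, 36.4, 70.7]
tool_rot: [0.718, 0.682, -0.101, 0.097]
contact_force: [-2.3, -0.4, 4.9]
grip_width: 31.0
grip_force: 40.9
clock: 15.78
tcp_pos: [520.8, 50.4, 69.6]
tool_rot: [0.705, 0.672, -0.164, 0.157]
contact_force: [-0.9, -0.4, 11.6]
grip_width: 31.3
grip_force: 42.2
{'clock': 15.783, 'q': [-1.091, 0.732, 0.917, 1.911, -0.162, 0.898, -0.212], 'tcp_pos': [520.779, 50.433, 69.633], 'tool_rot': [0.705, 0.672, -0.164, 0.157], 'contact_force': [-0.9, -0.443, 11.563], 'torque': [-0.823, 0.721, -0.347], 'grip_width': 31.326, 'grip_force': 42.178}
tool heading 2.8 theta 26.2 lean -0.0
```

```bash
python3 -m handwheel '[[[0,0,0],[0,0,0],0.4],[[0,0,0],[0,0,0],0.5],[[0,0,0],[0,0,0],0.58],[[0,0,0],[0,0,0],0.58],[[0,0,0],[0.02,0.45,0.9],0.58],[[0,0,0],[0.02,0.45,0.9],0.58],[[0,0,0],[0.02,0.45,0.9],0.58],[[0,0,0],[0.02,0.45,0.9],0.58]]'
python3 -m handwheel '[[[5.4,-0.26,0],[0,0,1],0.58],[[5.4,-0.26,0],[0,0,1],0.58],[[5.4,-0.26,0],[0,-0.3,0],0.58],[[5.4,-0.26,0],[0,-0.5,0],0.58],[[5.4,-0.26,0],[-0.02,-0.6,0],0.58],[[5.4,-0.26,0],[-0.02,-0.6,0],0.58],[[5.4,-0.26,0],[-0.02,-0.6,0],0.58],[[5.4,-0.26,0],[-0.02,-0.6,-0.5],0.58],[[5.4,-0.26,0],[-0.02,-0.6,-0.5],0.58],[[3,-0.14,0],[-0.02,-0.2,-0.5],0.58]]'
python3 -m handwheel '[[[0,0,0],[0,0,0],0.58],[[0,0,0],[0,0,0],0.58]]'
python3 - <<'E'
from h import *
from plan import *
st(); o=robot.get_obs(); euler(o); look(520.5,47)
goto(o,[520.7,47,62.5],-25,2.7,7,40)
E
```

```text
clock: 16.45
tcp_pos: [521.3, 67.1, 107.1]
tool_rot: [0.707, 0.671, -0.163, 0.155]
contact_force: [0.2, -0.1, -0.7]
grip_width: 49.4
grip_force: 0.0
clock: 17.28
tcp_pos: [520.6, 24.2, 112.1]
tool_rot: [0.707, 0.67, 0.163, -0.154]
contact_force: [-0.2, -0.5, 0.8]
grip_width: 49.1
grip_force: 0.0
clock: 17.45
tcp_pos: [519.9, 25.6, 111.1]
tool_rot: [0.708, 0.671, 0.16, -0.154]
contact_force: [0.9, 0.6, 0.3]
grip_width: 49.6
grip_force: 0.0
{'clock': 17.45, 'q': [-0.324, 0.467, 0.619, 1.976, -0.828, 1.066, 0.726], 'tcp_pos': [519.947, 25.551, 111.066], 'tool_rot': [0.708, 0.671, 0.16, -0.154], 'contact_force': [0.864, 0.639, 0.331], 'torque': [-0.423, 0.018, 0.028], 'grip_width': 49.615, 'grip_force': 0.0}
tool heading 3.1 theta -25.6 lean 0.2
top centre [518.5  45. ] heading 3.1 rms 1.31 678
side centre [520.6  46.1] heading 2.7 rms 1.09 724
wrist centre [520.5  46.6] heading 3.8 rms 1.31 8415
turn [-0.6  -0.14  0.31] shift cm [-0.02  0.16 -0.6 ]
axis step for back->0 cm [ 0.08  1.69 -3.63]
```

```bash
python3 -m handwheel '[[[-0.6,-0.1,0.3],[-0.01,0.08,-0.6],0.58],[[0,0,0],[0,0,0],0.58],[[0,0,0],[0.02,0.42,-0.9],0.58],[[0,0,0],[0.02,0.42,-0.9],0.56],[[0,0,0],[0.02,0.42,-0.9],0.55],[[0,0,0],[0.02,0.43,-0.93],0.54],[[0,0,0],[0,0,0],0.54],[[0,0,0],[0,0,0],0.54]]' 40
python3 - <<'E'
from h import *
from plan import *
o=robot.get_obs(); st(); euler(o); goto(o,[520.7,46.2,62.5],-25,2.7,7,0)
W=cloud(cap('wrist')); L=R.from_quat(o['tool_rot']).inv().apply(W.reshape(-1,3)-o['tcp_pos'])
q=L[(np.abs(L[:,0])<14)&(np.abs(L[:,1])<19)&(L[:,2]>-60)&(L[:,2]<-20)]
print('tyre in tool y',np.percentile(q[:,1],[2,98]).round(1),'z',np.percentile(q[:,2],[5,50]).round(1))
n=18; ths=np.linspace(-25,20,n+1); rows(ths,np.full(n+1,2.7),7,0.25)
E
```

```text
clock: 18.27
tcp_pos: [520.1, 44.2, 67.7]
tool_rot: [0.706, 0.674, 0.156, -0.15]
contact_force: [-0.7, -0.6, 1.2]
grip_width: 46.4
grip_force: 0.0
{'clock': 18.267, 'q': [-0.328, 0.529, 0.575, 2.005, -0.896, 0.988, 0.776], 'tcp_pos': [520.07, 44.23, 67.727], 'tool_rot': [0.706, 0.674, 0.156, -0.15], 'contact_force': [-0.689, -0.606, 1.237], 'torque': [-0.487, 0.041, 0.051], 'grip_width': 46.38, 'grip_force': 0.0}
tool heading 2.7 theta -25.0 lean 0.1
turn [-0.04 -0.1  -0.09] shift cm [ 0.05 -0.1   0.11]
axis step for back->0 cm [0. 0. 0.]
tyre in tool y [-14.9  15.2] z [-56.4 -55.2]
[[[-2.5,0.12,-0],[0.01,0.3,0.01],0.25],[[-2.5,0.12,-0],[0.02,0.3,0.01],0.25],[[-2.5,0.12,-0],[0.01,0.3,0.01],0.25],[[-2.5,0.12,0],[0.02,0.3,0.01],0.25],[[-2.5,0.12,0],[0.01,0.31,0.01],0.25],[[-2.5,0.12,0],[0.02,0.3,0],0.25],[[-2.5,0.12,-0],[0.01,0.3,0.01],0.25],[[-2.5,0.12,0],[0.01,0.3,0],0.25],[[-2.5,0.12,0],[0.02,0.31,0],0.25],[[-2.5,0.12,0],[0.01,0.3,0.01],0.25]]
[[[-2.5,0.12,0],[0.02,0.3,-0.01],0.25],[[-2.5,0.12,-0],[0.01,0.31,0],0.25],[[-2.5,0.12,-0],[0.02,0.3,-0],0.25],[[-2.5,0.12,0],[0.01,0.3,-0.01],0.25],[[-2.5,0.12,-0],[0.01,0.3,-0],0.25],[[-2.5,0.12,-0],[0.02,0.3,-0.01],0.25],[[-2.5,0.12,-0],[0.01,0.31,-0.01],0.25],[[-2.5,0.12,0],[0.02,0.3,-0.01],0.25]]
travel [ 2.3 49. ]
```

```bash
python3 -m handwheel '[[[0,0,0],[0.03,-0.1,0.12],0.5],[[0,0,0],[0,0,0],0.44],[[0,0,0],[0,0,0],0.4],[[0,0,0],[0,0,0],0.37],[[0,0,0],[0,0,0],0.34],[[0,0,0],[0,0,0],0.32],[[0,0,0],[0,0,0],0.3],[[0,0,0],[0,0,0],0.25],[[0,0,0],[0,0,0],0.25]]' 40
python3 -m handwheel '[[[-2.5,0.12,0],[0.01,0.3,0.01],0.25],[[-2.5,0.12,0],[0.02,0.3,0.01],0.25],[[-2.5,0.12,0],[0.01,0.3,0.01],0.25],[[-2.5,0.12,0],[0.02,0.3,0.01],0.25]]'
python3 -m handwheel '[[[-2.5,0.12,0],[0.01,0.31,0.01],0.25],[[-2.5,0.12,0],[0.02,0.3,0],0.25],[[-2.5,0.12,0],[0.01,0.3,0.01],0.25],[[0,0,0],[0,0,0],0.25]]'
python3 - <<'E'
from h import *
st(); euler(robot.get_obs())
E
```

```text
clock: 19.07
tcp_pos: [521.0, 42.9, 70.2]
tool_rot: [0.706, 0.674, 0.157, -0.15]
contact_force: [-1.6, -1.4, 8.1]
grip_width: 31.3
grip_force: 39.2
clock: 19.4
tcp_pos: [521.5, 54.7, 70.6]
tool_rot: [0.717, 0.685, 0.094, -0.09]
contact_force: [-2.5, -1.7, 2.8]
grip_width: 31.1
grip_force: 39.6
clock: 19.73
tcp_pos: [522.1, 66.1, 70.8]
tool_rot: [0.721, 0.69, 0.046, -0.045]
contact_force: [-3.4, -2.6, 9.9]
grip_width: 31.5
grip_force: 40.8
{'clock': 19.733, 'q': [-0.674, 0.503, 0.717, 1.999, -0.623, 0.844, 0.377], 'tcp_pos': [522.119, 66.09, 70.762], 'tool_rot': [0.721, 0.69, 0.046, -0.045], 'contact_force': [-3.377, -2.579, 9.923], 'torque': [-0.982, 0.888, 0.068], 'grip_width': 31.498, 'grip_force': 40.84}
tool heading 2.4 theta -7.4 lean 0.0
```

```bash
python3 -m handwheel '[[[-2.5,0.12,0],[0.01,0.3,0.01],0.25],[[-2.5,0.12,0],[0.01,0.31,0],0.25],[[-2.5,0.12,0],[0.01,0.3,0.01],0.25],[[0,0,0],[0,0,0],0.25]]'
python3 -m handwheel '[[[-2.5,0.12,0],[0.01,0.3,0],0.25],[[-2.5,0.12,0],[0.01,0.31,0],0.25],[[-2.5,0.12,0],[0.01,0.3,0],0.25],[[0,0,0],[0,0,0],0.25]]'
python3 - <<'E'
from h import *
st(); euler(robot.get_obs())
E
```

```text
clock: 20.07
tcp_pos: [522.5, 75.4, 70.6]
tool_rot: [0.722, 0.692, -0.001, 0.0]
contact_force: [-2.0, -1.0, 7.3]
grip_width: 31.1
grip_force: 41.7
clock: 20.4
tcp_pos: [522.5, 84.4, 70.2]
tool_rot: [0.72, 0.69, -0.049, 0.045]
contact_force: [-1.1, -0.1, 4.7]
grip_width: 31.2
grip_force: 42.1
{'clock': 20.4, 'q': [-0.956, 0.593, 0.857, 1.954, -0.414, 0.85, 0.06], 'tcp_pos': [522.499, 84.354, 70.201], 'tool_rot': [0.72, 0.69, -0.049, 0.045], 'contact_force': [-1.112, -0.087, 4.656], 'torque': [-0.595, 0.51, -0.096], 'grip_width': 31.24, 'grip_force': 42.104}
tool heading 2.4 theta 7.6 lean 0.1
```

```bash
python3 -m handwheel '[[[-2.5,0.12,0],[0.01,0.3,0],0.25],[[-2.5,0.12,0],[0.02,0.3,0],0.25],[[-2.5,0.12,0],[0.02,0.31,-0.01],0.25],[[0,0,0],[0,0,0],0.25]]'
python3 -m handwheel '[[[-2.5,0.12,0],[0.02,0.3,0],0.25],[[-2.5,0.12,0],[0.01,0.3,-0.01],0.25],[[0,0,0],[0,0,0],0.25]]'
python3 - <<'E'
from h import *
st(); euler(robot.get_obs())
E
```

```text
clock: 20.73
tcp_pos: [522.6, 93.3, 69.6]
tool_rot: [0.716, 0.686, -0.096, 0.09]
contact_force: [-2.3, -0.5, -0.5]
grip_width: 31.3
grip_force: 41.8
clock: 20.98
tcp_pos: [522.9, 99.3, 69.4]
tool_rot: [0.711, 0.681, -0.127, 0.119]
contact_force: [-3.5, 3.1, 0.2]
grip_width: 30.9
grip_force: 42.2
{'clock': 20.983, 'q': [-1.125, 0.726, 0.94, 1.889, -0.3, 0.924, -0.134], 'tcp_pos': [522.886, 99.254, 69.42], 'tool_rot': [0.711, 0.681, -0.127, 0.119], 'contact_force': [-3.505, 3.105, 0.223], 'torque': [0.849, 0.985, -0.318], 'grip_width': 30.879, 'grip_force': 42.169}
tool heading 2.4 theta 20.0 lean 0.2
```

```bash
python3 -m handwheel '[[[0,0,0],[0,0,-0.03],0.4],[[0,0,0],[0,0,0],0.48],[[0,0,0],[0,0,0],0.55],[[0,0,0],[0,0,0],0.55],[[0,0,0],[0.02,0.34,0.94],0.55],[[0,0,0],[0.02,0.34,0.94],0.55],[[0,0,0],[0.02,0.34,0.94],0.55],[[0,0,0],[0.02,0.34,0.94],0.55]]'
python3 -m handwheel '[[[5,-0.23,0],[0,-0.3,0.2],0.55],[[5,-0.23,0],[0,-0.3,0.2],0.55],[[5,-0.23,0],[0,-0.4,0],0.55],[[5,-0.23,0],[0,-0.4,0],0.55],[[4,-0.2,0],[0,-0.4,0],0.55],[[0,0,0],[0,0,0],0.55],[[0,0,0],[0,0,0],0.55]]'
python3 - <<'E'
from h import *
from plan import *
st(); o=robot.get_obs(); euler(o); look(522.5,96)
goto(o,[522.7,96,62.5],-4,2.5,7,40)
E
```

```text
clock: 21.65
tcp_pos: [524.3, 111.6, 109.0]
tool_rot: [0.712, 0.68, -0.126, 0.119]
contact_force: [-0.0, -0.5, -1.1]
grip_width: 46.8
grip_force: 0.0
clock: 22.23
tcp_pos: [524.4, 91.9, 112.7]
tool_rot: [0.724, 0.689, 0.026, -0.025]
contact_force: [0.1, 0.8, 0.4]
grip_width: 47.0
grip_force: 0.0
{'clock': 22.233, 'q': [-0.84, 0.467, 0.824, 1.957, -0.523, 0.917, 0.212], 'tcp_pos': [524.426, 91.942, 112.676], 'tool_rot': [0.724, 0.689, 0.026, -0.025], 'contact_force': [0.072, 0.779, 0.442], 'torque': [-0.066, -0.03, -0.018], 'grip_width': 46.995, 'grip_force': 0.0}
tool heading 2.8 theta -4.1 lean 0.0
top centre [520.7  94.9] heading 2.3 rms 1.23 370
side centre [522.5  94.2] heading 2.4 rms 1.11 743
wrist centre [522.5  92.8] heading 2.0 rms 1.32 8258
turn [-0.09 -0.04  0.28] shift cm [-0.19  0.08 -0.33]
axis step for back->0 cm [ 0.01  0.28 -3.99]
```

```bash
python3 -m handwheel '[[[0,0,0.3],[-0.17,-0.06,-0.33],0.55],[[0,0,0],[0,0,0],0.55],[[0,0,0],[0,0.07,-1],0.55],[[0,0,0],[0,0.07,-1],0.55],[[0,0,0],[0,0.07,-1],0.54],[[0,0,0],[0,0.07,-0.9],0.54],[[0,0,0],[0,0,0],0.54],[[0,0,0],[0,0,0],0.54]]' 40
python3 - <<'E'
from h import *
from plan import *
o=robot.get_obs(); st(); euler(o); goto(o,[522.7,94.5,62.5],-4,2.5,7,0)
W=cloud(cap('wrist')); L=R.from_quat(o['tool_rot']).inv().apply(W.reshape(-1,3)-o['tcp_pos'])
q=L[(np.abs(L[:,0])<14)&(np.abs(L[:,1])<19)&(L[:,2]>-60)&(L[:,2]<-20)]
print('tyre in tool y',np.percentile(q[:,1],[2,98]).round(1),'z',np.percentile(q[:,2],[5,50]).round(1))
n=13; ths=np.linspace(-4,28.5,n+1); rows(ths,np.full(n+1,2.6),7.5,0.25)
E
```

```text
clock: 23.05
tcp_pos: [522.0, 94.9, 68.6]
tool_rot: [0.721, 0.692, 0.024, -0.025]
contact_force: [0.0, 0.5, -0.2]
grip_width: 46.2
grip_force: 0.0
{'clock': 23.05, 'q': [-0.799, 0.53, 0.767, 1.986, -0.591, 0.84, 0.271], 'tcp_pos': [522.018, 94.945, 68.59], 'tool_rot': [0.721, 0.692, 0.024, -0.025], 'contact_force': [0.002, 0.451, -0.186], 'torque': [-0.053, -0.018, -0.0], 'grip_width': 46.24, 'grip_force': 0.0}
tool heading 2.4 theta -4.0 lean 0.2
turn [ 0.02 -0.16 -0.15] shift cm [ 0.07 -0.09  0.09]
axis step for back->0 cm [0. 0. 0.]
tyre in tool y [-14.7  15.3] z [-55.6 -54.5]
[[[-2.5,0.11,0],[0.01,0.31,0],0.25],[[-2.5,0.11,0],[0.02,0.3,0],0.25],[[-2.5,0.11,-0],[0.01,0.31,0],0.25],[[-2.5,0.11,0],[0.02,0.3,-0],0.25],[[-2.5,0.11,-0],[0.01,0.31,-0.01],0.25],[[-2.5,0.11,0],[0.01,0.3,-0],0.25],[[-2.5,0.11,0],[0.02,0.3,-0.01],0.25],[[-2.5,0.11,0],[0.01,0.31,-0.01],0.25],[[-2.5,0.11,0],[0.01,0.3,-0.01],0.25],[[-2.5,0.11,0],[0.02,0.31,-0.01],0.25]]
[[[-2.5,0.11,0],[0.01,0.3,-0.01],0.25],[[-2.5,0.11,0],[0.02,0.3,-0.01],0.25],[[-2.5,0.11,0],[0.01,0.3,-0.02],0.25]]
travel [ 1.6 35.4]
```

```bash
python3 -m handwheel '[[[0,0,0],[0.03,-0.06,0.13],0.5],[[0,0,0],[0,0,0],0.44],[[0,0,0],[0,0,0],0.4],[[0,0,0],[0,0,0],0.37],[[0,0,0],[0,0,0],0.34],[[0,0,0],[0,0,0],0.32],[[0,0,0],[0,0,0],0.3],[[0,0,0],[0,0,0],0.25],[[0,0,0],[0,0,0],0.25]]' 60
python3 -m handwheel '[[[-2.5,0.11,0],[0.01,0.31,0],0.25],[[-2.5,0.11,0],[0.02,0.3,0],0.25],[[-2.5,0.11,0],[0.01,0.31,0],0.25],[[0,0,0],[0,0,0],0.25]]'
python3 - <<'E'
from h import *
st(); euler(robot.get_obs())
E
```

```text
clock: 23.85
tcp_pos: [522.9, 94.8, 71.1]
tool_rot: [0.721, 0.692, 0.025, -0.025]
contact_force: [-2.3, -0.5, 10.4]
grip_width: 31.0
grip_force: 58.9
clock: 24.18
tcp_pos: [523.4, 105.8, 70.8]
tool_rot: [0.72, 0.693, -0.023, 0.021]
contact_force: [-2.0, -2.1, 10.6]
grip_width: 30.7
grip_force: 61.5
{'clock': 24.183, 'q': [-0.942, 0.578, 0.84, 1.954, -0.482, 0.854, 0.11], 'tcp_pos': [523.444, 105.847, 70.768], 'tool_rot': [0.72, 0.693, -0.023, 0.021], 'contact_force': [-1.953, -2.144, 10.601], 'torque': [-0.863, 0.501, -0.068], 'grip_width': 30.653, 'grip_force': 61.482}
tool heading 2.1 theta 3.6 lean 0.1
```

```bash
python3 -m handwheel '[[[-2.5,0.11,-0.2],[0.01,0.3,0.01],0.25],[[-2.5,0.11,-0.2],[0.01,0.3,0],0.25],[[0,0,0],[0,0,0],0.25]]'
python3 -m handwheel '[[[-2.5,0.11,0],[0.01,0.3,0],0.25],[[0,0,0],[0,0,0],0.25]]'
python3 -m handwheel '[[[-2.5,0.11,0],[0.01,0.3,-0.01],0.25],[[0,0,0],[0,0,0],0.25]]'
python3 - <<'E'
from h import *
st(); euler(robot.get_obs())
E
```

```text
clock: 24.43
tcp_pos: [523.1, 111.7, 70.3]
tool_rot: [0.721, 0.689, -0.055, 0.051]
contact_force: [-2.2, -1.4, 4.2]
grip_width: 31.1
grip_force: 62.0
clock: 24.6
tcp_pos: [523.0, 114.4, 70.1]
tool_rot: [0.719, 0.688, -0.071, 0.065]
contact_force: [-3.3, 0.4, 0.9]
grip_width: 30.8
grip_force: 61.9
clock: 24.77
tcp_pos: [522.8, 116.5, 69.8]
tool_rot: [0.718, 0.686, -0.087, 0.08]
contact_force: [-2.1, -2.3, -3.7]
grip_width: 30.9
grip_force: 62.4
{'clock': 24.767, 'q': [-1.089, 0.675, 0.917, 1.904, -0.379, 0.905, -0.065], 'tcp_pos': [522.795, 116.47, 69.845], 'tool_rot': [0.718, 0.686, -0.087, 0.08], 'contact_force': [-2.096, -2.349, -3.712], 'torque': [-0.68, 0.665, -0.108], 'grip_width': 30.901, 'grip_force': 62.361}
tool heading 2.6 theta 13.6 lean 0.2
```

```bash
python3 -m handwheel '[[[-1.25,0.06,0],[0.03,0.16,-0.04],0.25],[[-1.25,0.06,0],[0.02,0.16,-0.03],0.25],[[0,0,0],[0,0,0],0.25]]'
python3 -m handwheel '[[[-2.5,0.11,0],[0.03,0.31,-0.01],0.25],[[0,0,0],[0,0,0],0.25]]'
python3 - <<'E'
from h import *
st(); euler(robot.get_obs())
E
```

```text
clock: 25.02
tcp_pos: [523.3, 118.7, 69.5]
tool_rot: [0.717, 0.683, -0.102, 0.095]
contact_force: [-4.4, -3.3, -1.2]
grip_width: 30.5
grip_force: 62.6
clock: 25.18
tcp_pos: [523.8, 122.4, 69.2]
tool_rot: [0.714, 0.681, -0.118, 0.11]
contact_force: [-3.7, -2.5, -4.6]
grip_width: 30.7
grip_force: 62.8
{'clock': 25.183, 'q': [-1.145, 0.733, 0.944, 1.871, -0.338, 0.942, -0.135], 'tcp_pos': [523.759, 122.37, 69.221], 'tool_rot': [0.714, 0.681, -0.118, 0.11], 'contact_force': [-3.715, -2.514, -4.561], 'torque': [-0.651, 1.183, -0.423], 'grip_width': 30.664, 'grip_force': 62.842}
tool heading 2.7 theta 18.5 lean 0.2
```

```bash
python3 -m handwheel '[[[0,0,0],[0.01,0,-0.05],0.25],[[-1.25,0.06,0],[0.01,0.16,-0.01],0.25],[[-1.25,0.06,0],[0.01,0.16,-0.02],0.25],[[0,0,0],[0,0,0],0.25]]'
python3 -m handwheel '[[[-1.25,0.06,0],[0.01,0.16,-0.01],0.25],[[-1.25,0.06,0],[0.01,0.16,-0.02],0.25],[[0,0,0],[0,0,0],0.25]]'
python3 - <<'E'
from h import *
st(); euler(robot.get_obs())
E
```

```text
clock: 25.52
tcp_pos: [524.3, 125.0, 68.8]
tool_rot: [0.712, 0.678, -0.132, 0.125]
contact_force: [-2.7, -4.3, -3.3]
grip_width: 30.5
grip_force: 63.0
clock: 25.77
tcp_pos: [524.6, 128.5, 68.4]
tool_rot: [0.709, 0.676, -0.148, 0.139]
contact_force: [-2.4, -3.6, -5.0]
grip_width: 30.7
grip_force: 62.8
{'clock': 25.767, 'q': [-1.192, 0.794, 0.966, 1.836, -0.303, 0.983, -0.197], 'tcp_pos': [524.636, 128.47, 68.382], 'tool_rot': [0.709, 0.676, -0.148, 0.139], 'contact_force': [-2.423, -3.617, -5.023], 'torque': [-0.424, 0.624, -0.306], 'grip_width': 30.725, 'grip_force': 62.781}
tool heading 2.7 theta 23.5 lean 0.1
```

```bash
python3 -m handwheel '[[[0,0,0],[0,0,-0.06],0.25],[[0,0,0],[0,0,0],0.25]]'
python3 -m handwheel '[[[-1.25,0.06,0],[0.01,0.16,-0.02],0.25],[[0,0,0],[0,0,0],0.25]]'
python3 - <<'E'
from h import *
st(); euler(robot.get_obs())
E
```

```text
clock: 25.93
tcp_pos: [524.7, 128.1, 68.4]
tool_rot: [0.709, 0.675, -0.147, 0.139]
contact_force: [-4.4, -1.3, 2.0]
grip_width: 30.7
grip_force: 63.7
clock: 26.1
tcp_pos: [525.0, 130.4, 68.1]
tool_rot: [0.707, 0.674, -0.155, 0.147]
contact_force: [-4.1, 0.5, 4.5]
grip_width: 31.2
grip_force: 64.2
{'clock': 26.1, 'q': [-1.203, 0.81, 0.97, 1.826, -0.295, 0.995, -0.213], 'tcp_pos': [524.958, 130.447, 68.085], 'tool_rot': [0.707, 0.674, -0.155, 0.147], 'contact_force': [-4.126, 0.475, 4.451], 'torque': [-0.633, 1.314, -0.633], 'grip_width': 31.245, 'grip_force': 64.172}
tool heading 2.7 theta 24.7 lean 0.1
```

```bash
cat >> h.py <<'E'
def catches(c):
    W=cloud(c); hsv=cv2.cvtColor(c['img'],cv2.COLOR_RGB2HSV)
    yel=(hsv[...,0]>18)&(hsv[...,0]<35)&(hsv[...,1]>170)&(hsv[...,2]>100)&(W[...,2]>50)&(W[...,2]<110)&(W[...,1]>80)&(W[...,1]<140)
    for a,b in((480,500),(545,562)):
        P=W[yel&(W[...,0]>a)&(W[...,0]<b)]
        if len(P)<4: print('none',a); continue
        s=[(y,P[(P[:,1]>=y)&(P[:,1]<y+8)][:,2]) for y in range(88,136,8)]
        print(a,len(P),'y',np.percentile(P[:,1],[2,98]).round(1),[(y,q.max().round(1)) for y,q in s if len(q)])
E
python3 - <<'E'
from h import *
for n in('top1','side1'): print(n); catches(dict(np.load(n+'.npz')))
for n in('top','side','wrist'): print(n); catches(cap(n))
look(524,126)
E
```

```text
top1
480 30 y [ 93.7 122.4] [(88, np.float64(83.3)), (96, np.float64(87.3)), (104, np.float64(84.4)), (112, np.float64(77.9)), (120, np.float64(72.4))]
545 33 y [ 91.2 120.7] [(88, np.float64(87.6)), (96, np.float64(88.4)), (104, np.float64(80.1)), (112, np.float64(76.7)), (120, np.float64(69.1))]
side1
480 23 y [ 91.5 119.9] [(88, np.float64(85.0)), (96, np.float64(85.4)), (104, np.float64(74.3)), (112, np.float64(72.8))]
545 9 y [90.9 97. ] [(88, np.float64(85.6)), (96, np.float64(84.8))]
top
480 32 y [ 93.7 124.7] [(88, np.float64(83.3)), (96, np.float64(85.9)), (104, np.float64(84.5)), (112, np.float64(79.8)), (120, np.float64(78.4))]
545 35 y [ 91.7 121.2] [(88, np.float64(87.4)), (96, np.float64(85.8)), (104, np.float64(82.2)), (112, np.float64(77.9)), (120, np.float64(76.5))]
side
480 28 y [ 91.7 122.4] [(88, np.float64(85.4)), (96, np.float64(85.5)), (104, np.float64(79.5)), (112, np.float64(78.3)), (120, np.float64(76.3))]
545 4 y [91.8 95.1] [(88, np.float64(85.7))]
wrist
480 44 y [124.3 126.9] [(120, np.float64(74.1))]
545 44 y [121.2 124.1] [(120, np.float64(74.5))]
top centre [522.6 122.7] heading 1.7 rms 3.17 927
side centre [523.  123.1] heading -1.6 rms 4.03 853
wrist centre [523.9 121. ] heading 3.5 rms 5.03 10820
```

```bash
python3 -m handwheel '[[[-1.25,0.06,0],[0.01,0.16,-0.02],0.25],[[0,0,0],[0,0,0],0.25]]'
python3 -m handwheel '[[[-1.25,0.06,0],[0.01,0.16,-0.02],0.25],[[0,0,0],[0,0,0],0.25]]'
python3 - <<'E'
from h import *
euler(robot.get_obs())
for n in('top','side'): print(n); catches(cap(n))
E
```

```text
clock: 26.57
tcp_pos: [525.2, 132.3, 67.9]
tool_rot: [0.705, 0.672, -0.164, 0.155]
contact_force: [-5.2, 1.4, 10.8]
grip_width: 31.0
grip_force: 64.8
clock: 26.73
tcp_pos: [525.5, 134.1, 67.7]
tool_rot: [0.703, 0.671, -0.171, 0.163]
contact_force: [-3.2, -0.6, 10.8]
grip_width: 30.6
grip_force: 64.8
tool heading 2.7 theta 27.3 lean 0.1
top
480 29 y [ 93.3 121.4] [(88, np.float64(82.2)), (96, np.float64(87.7)), (104, np.float64(84.9)), (112, np.float64(76.1)), (120, np.float64(72.3))]
545 35 y [ 91.2 119.3] [(88, np.float64(85.7)), (96, np.float64(87.6)), (104, np.float64(82.0)), (112, np.float64(76.0))]
side
480 17 y [ 90.5 115. ] [(88, np.float64(85.5)), (96, np.float64(85.5)), (104, np.float64(70.3)), (112, np.float64(71.2))]
545 6 y [90.9 95.8] [(88, np.float64(86.3))]
```

```bash
python3 -m handwheel '[[[-0.6,0.03,0],[0,0.08,-0.01],0.25],[[0,0,0],[0,0,0],0.25]]'
python3 - <<'E'
from h import *
st()
im=[]
for n,(r,cc) in dict(top=((180,235),(110,200)),side=((115,195),(150,250)),wrist=((60,240),(150,390))).items():
    c=cap(n); print(n); catches(c); im.append(cv2.resize(c['img'][r[0]:r[1],cc[0]:cc[1]],(390,290),interpolation=cv2.INTER_CUBIC))
cv2.imwrite('pics/c8.png',np.vstack([np.hstack(im[:2]),np.hstack([im[2],im[2]*0])])[:,:,::-1])
E
```

```text
clock: 27.0
tcp_pos: [525.6, 134.6, 67.6]
tool_rot: [0.702, 0.67, -0.175, 0.166]
contact_force: [-3.8, -0.7, 9.5]
grip_width: 30.8
grip_force: 64.7
{'clock': 27.0, 'q': [-1.227, 0.851, 0.98, 1.801, -0.274, 1.024, -0.248], 'tcp_pos': [525.552, 134.639, 67.647], 'tool_rot': [0.702, 0.67, -0.175, 0.166], 'contact_force': [-3.842, -0.67, 9.459], 'torque': [-0.794, 0.914, -0.482], 'grip_width': 30.848, 'grip_force': 64.651}
top
480 30 y [ 94.  121.3] [(88, np.float64(83.8)), (96, np.float64(87.2)), (104, np.float64(87.8)), (112, np.float64(79.4)), (120, np.float64(72.0))]
545 34 y [ 91.3 119.4] [(88, np.float64(87.1)), (96, np.float64(87.4)), (104, np.float64(81.9)), (112, np.float64(75.3))]
side
480 18 y [ 93.  115.9] [(88, np.float64(87.3)), (96, np.float64(86.1)), (104, np.float64(82.6)), (112, np.float64(69.9))]
545 6 y [89.8 95.5] [(88, np.float64(85.8))]
wrist
480 16 y [123.  125.7] [(120, np.float64(69.5))]
545 18 y [118.6 122.6] [(112, np.float64(70.8)), (120, np.float64(70.7))]
```

View pics/c8.png

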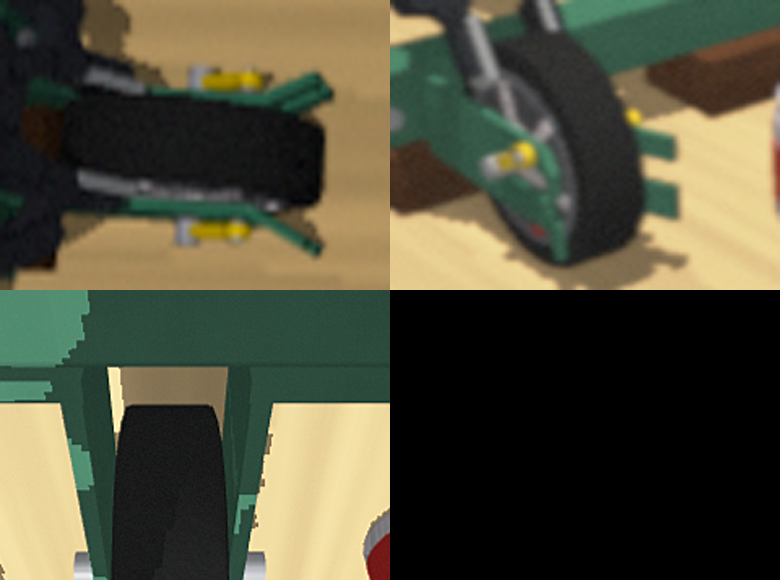

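The crops show both yellow catches (top tile at (230,80) and (215,230)) lying level in front of the axle ends. In the wrist data, both catch tips have dropped from 74 to 70 mm, so they have snapped. Now I'll release the wheel and back out.

```bash
python3 -m handwheel '[[[0,0,0],[0,0,0],0.38],[[0,0,0],[0,0,0],0.44],[[0,0,0],[0,0,0],0.5],[[0,0,0],[0,0,0],0.55],[[0,0,0],[0,0,0],0.55],[[0,0,0],[0.03,0.48,0.87],0.55],[[0,0,0],[0.03,0.48,0.87],0.55],[[0,0,0],[0.03,0.48,0.87],0.55],[[0,0,0],[0.03,0.48,0.87],0.55],[[0,0,0],[0.03,0.48,0.87],0.55]]'
python3 -m handwheel '[[[5,0,0],[0,0,2],0.55],[[5,0,0],[0,-1,2],0.55],[[5,0,0],[0,-2,2],0.55],[[5,0,0],[-1,-2,2],0.55],[[5,0,0],[-2,-2,2],0.55],[[0,0,0],[-2,-2,1],0.55],[[0,0,0],[-2,-2,0],0.55],[[0,0,0],[-2,-2,0],0.55],[[0,0,0],[0,0,0],0.55],[[0,0,0],[0,0,0],0.55]]'
python3 - <<'E'
from h import *
st(); look(524,127)
im=[]
for n in('top','side'):
    c=cap(n); print(n); catches(c)
    r,cc=dict(top=((170,240),(100,200)),side=((100,200),(140,260)))[n]; im.append(cv2.resize(c['img'][r[0]:r[1],cc[0]:cc[1]],(400,320),interpolation=cv2.INTER_CUBIC))
cv2.imwrite('pics/c9.png',np.hstack(im)[:,:,::-1])
E
```

```text
clock: 27.98
tcp_pos: [526.7, 159.0, 112.1]
tool_rot: [0.703, 0.67, -0.174, 0.166]
contact_force: [0.2, 0.3, 0.6]
grip_width: 47.2
grip_force: 0.0
clock: 28.82
tcp_pos: [436.3, 28.3, 221.4]
tool_rot: [0.722, 0.691, -0.024, 0.008]
contact_force: [0.4, 1.2, -0.6]
grip_width: 47.2
grip_force: 0.0
{'clock': 28.817, 'q': [-1.264, 0.124, 1.189, 2.036, -0.08, 1.088, -0.081], 'tcp_pos': [436.272, 28.312, 221.376], 'tool_rot': [0.722, 0.691, -0.024, 0.008], 'contact_force': [0.352, 1.185, -0.648], 'torque': [0.128, -0.035, 0.016], 'grip_width': 47.151, 'grip_force': 0.0}
top few
side centre [525.  126.7] heading 2.8 rms 1.14 688
wrist centre [524.8 127.8] heading 2.7 rms 1.32 5404
top
none 480
none 545
side
480 14 y [ 92.8 115.3] [(88, np.float64(85.9)), (96, np.float64(85.9)), (112, np.float64(72.8))]
none 545
```

View pics/c9.png

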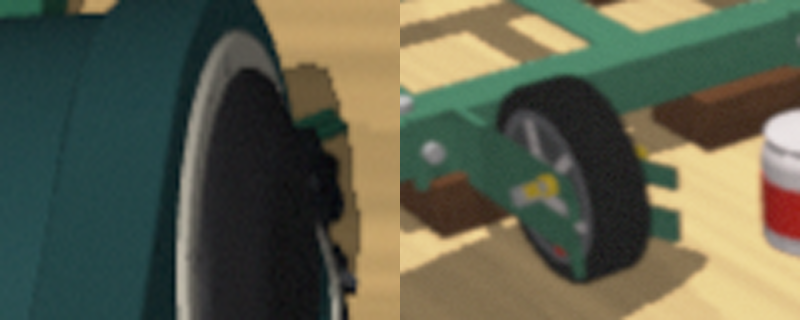

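```bash
python3 - <<'E'
from h import *
catches(cap('wrist'))
W=cloud(dict(np.load('side1.npz')))
E
python3 -m handwheel '[[[0,0,0],[0,-4,0],0.55],[[0,0,0],[0,-4,0],0.55],[[0,0,0],[0,-4,0],0.55],[[0,0,0],[0,-4,0],0.55],[[0,0,0],[0,-4,0],0.55],[[0,0,0],[0,0,0],0.55]]'
python3 - <<'E'
from h import *
for n in('top','wrist'):
    c=cap(n); print(n); catches(c)
look(524,127); st()
E
```

```text
480 145 y [ 99.1 124.3] [(96, np.float64(86.8)), (104, np.float64(84.8)), (112, np.float64(77.2)), (120, np.float64(72.5))]
545 55 y [ 95.8 108.9] [(88, np.float64(85.4)), (96, np.float64(87.0)), (104, np.float64(81.4))]
clock: 29.62
tcp_pos: [435.3, -176.2, 221.1]
tool_rot: [0.725, 0.688, -0.027, 0.011]
contact_force: [-0.9, 0.4, -1.6]
grip_width: 46.7
grip_force: 0.0
top
480 27 y [ 94.1 121.2] [(88, np.float64(84.4)), (96, np.float64(87.5)), (104, np.float64(84.2)), (112, np.float64(76.3)), (120, np.float64(72.7))]
545 34 y [ 91.3 119.6] [(88, np.float64(83.7)), (96, np.float64(86.5)), (104, np.float64(80.5)), (112, np.float64(75.5))]
wrist
none 480
none 545
top centre [523.2 126.7] heading 2.4 rms 1.31 836
side centre [525.  126.8] heading 3.1 rms 1.19 689
wrist few
{'clock': 29.867, 'q': [-0.773, 0.228, 1.183, 1.987, -0.176, 1.077, 0.445], 'tcp_pos': [437.217, -167.091, 220.544], 'tool_rot': [0.721, 0.692, -0.026, 0.01], 'contact_force': [0.097, -0.015, 0.516], 'torque': [0.015, -0.045, 0.027], 'grip_width': 47.018, 'grip_force': 0.0}
```

Both catches are back at their starting profile, with the axle behind them, and the arm is clear. I'm handing the job in.

```bash
python3 -c "
from workcell import workorder
print(workorder.close_job())"
```

```text
the job is handed in; nothing more can be done
None
```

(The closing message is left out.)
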